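# Clear broken glass off the shaker, reload and restart it

## Robot

A 6-joint arm with a two-finger parallel gripper is mounted at the origin on the work surface. World frame = base frame: x ahead of the robot, y to its left, z up, the work surface at z = 0. Lengths are in m, angles in rad, forces in N, time in s.
With the tool pointing down it reaches from about 0.375 to 0.9 m from the base axis. Payload 3.1 kg.
Tool frame: the origin (TCP) lies between the finger pads; the fingertips stand 8 mm ahead of it and the grasp point (between the pads) lies 11 mm behind it; z points along the fingers, y is the line along which they close (so a half turn about z gives the same grasp; the last joint's range is limited). The gripper opens to 87 mm and grips with 3 to 60 N. Pads are 19 mm wide; open, the fingers measure 117 mm over their backs; the gripper's body (75 mm by 190 mm) begins 51 mm behind the grasp point.
Start: joints at [1.109, 0.527, 1.433, -0, 1.181, -0.178], TCP at [0.174, 0.6, 0.203] pointing down, gripper open.
Joint ranges: [-3.08, 3.08], [-0.75, 2.2], [0.22, 2.44], [-1.43, 4.57], [0, 2.65], [-2.85, 2.85]. Speed limits (rad/s): [2.79, 2.79, 3.14, 3.14, 3.14, 3.14].

## Interface

Orientations are given as a unit quaternion [x, y, z, w].
In Python, from rig import robot gives the robot as it stands.
- The arm moves only by the tool move_arm, never from a script. Its argument "motion" is text: rows parted by semicolons, each of 5 numbers parted by spaces: the opening, from -1 (shut) to 1 (fully open), then the shift along the tool's x, y, z normalised to -1 to 1, where 1 is 0.2 m, then the turn about the tool's z normalised to -1 to 1, where 1 is pi rad. A call has 1 to 12 rows; each row is the pose to reach, as a shift and turn from the pose commanded when the call began, along the tool's axes at that moment, turning the shorter way round; what a row does not reach only later rows make up. A row lasts 1/12 s, in which the tool goes at most 41.7 mm and 7.16 degrees, less where a joint would pass 70% of its speed; a pose out of reach is approached as far as the arm can. A call with a number of a shift or a turn outside -1 to 1 is refused whole. A call with a gripper value outside its range is refused whole. The fingers move at their own pace and stop on an object; "newtons" is the grip in N (left out, the last holds). Time passes only in rows, so rows that repeat a pose let the fingers close. It gives the time, the measured TCP pose, the force, the opening and the grip force at its end, in the units of the state.
- robot.get_obs(): the state, without advancing time (a new reading comes with each control period).
- robot.camera(name): name is "side" or "top" or "wrist"; returns (picture, depth): 400x640x3 uint8, red, green, blue; 400x640 float32, m along the optical axis (not along the pixel's ray), 0 where there is no reading.
- robot.camera_model(name): a dict with "mtx" (3x3 intrinsics, pixels), "position" and "attitude" of the camera in the world. Camera axes: x right, y down, z forward; pixel columns grow to the right and rows downward; lengths in m; the calibration is good to about 2 mm. A picture is of the moment at which its call begins: read the wrist's pose just before it. camera_model takes no time and is no camera call; for the wrist camera it gives the pose at the moment of the call.
- robot.hand_in(): hands the job in; it is judged then, once.
The state is a dict: "time": time; "q": joint angles; "joint_velocities": joint speeds; "joint_torque": joint torques, N m; "position": TCP position; "tool_rot": TCP orientation; "ft_force": force on the tool from outside, world axes, zero at the start; "moment": the same for the moment, N m; "grip_width": finger opening in m; "grip_force": force on a finger pad.
Only numpy, scipy, OpenCV 4.12 (cv2) and the standard library are available. Lean on these libraries where they do the work, as an engineer would, in place of code of your own. Each camera call takes 0.05 s, during which the arm holds its last target. There are 200 camera calls.

## Task

A bottle broke on the bench shaker: first pull its speed lever back to idle, then use the scraper block to wipe every glass chip off the platform into the catch trough (never touch the chips with the gripper) and put the scraper back standing on its grey mat. Only then, with the lever still at idle, stand all the waiting dropper bottles upright on the platform, and after that set the lever to the run mark (40 degrees from idle) and press the start button fully down and let it come up. Leave the big bottle, the beaker and the jar alone.

Things in the scene. Friction and masses are not known exactly. Their poses are not given: they have to be found in the camera images.
- shaker: bench shaker, fixed. Origin on the table under its work platform; x away from the robot, y towards the catch trough. Platform: flat aluminium, top at z = 70 mm, x -80 to 80, y -115 to 100; steel rim 8 mm high, 6 mm thick along x = -80, x = 80 and y = -115; the edge y = 100 is open to the trough. Control ledge on the robot's side: top z = 50 mm, x -175 to -86, with speed lever and start button
- trough (a point): middle of the floor of the steel catch trough at the shaker's side (x 0, y 146, z 20 mm in its frame): 160 (x) x 92 mm (y) inside, walls up to z = 78 mm, floor 50 mm below the platform, open on the platform's side
- lever (a joint): speed lever (rad): 0 = idle stop, 1.2 = full speed; swings in the shaker's y-z plane from leaning 0.6 rad to +y (idle) over upright to 0.6 rad to -y, stays where left. Run mark = 0.7 rad (40 degrees) from idle: second white line on the dark round scale beside it; the first line is idle. Pivot at x -130, y -55, z 72 mm in the shaker's frame; rod 10 mm thick
- lever_tip (a point): centre of the lever's black ball (26 mm across), 80 mm from the pivot
- start (a joint): start button's travel (m): 0 = up, 0.006 = fully down; it springs back; about 5 N
- start_top (a point): middle of the start button's flat top (30 mm across, black, in a steel collar), at z = 68 mm in the shaker's frame when up
- scraper: scraper block: dark rubber foot 36 (x) x 104 (y) x 22 mm (z), with an upright wooden grip 24 (x) x 70 (y) mm on it up to z = 75 mm. Origin at the centre of its underside; its two long faces (+x and -x) push
- scraper_mat: the scraper's grey mat, fixed, 230 (x) x 110 (y) x 3 mm; origin at the centre of its underside
- bottle_mat: cork mat on which the bottles wait, fixed, 230 (x) x 110 (y) x 3 mm; origin at the centre of its underside
- bottle1: squat amber dropper bottle, round, thick base: body 52 mm across up to z = 40 mm, white cap 26 mm across from 49 to 61 mm, rubber bulb up to 79 mm. Origin at the centre of its underside, z up. May be absent (None)
- bottle2: squat amber dropper bottle, round, thick base: body 52 mm across up to z = 40 mm, white cap 26 mm across from 49 to 61 mm, rubber bulb up to 79 mm. Origin at the centre of its underside, z up. May be absent (None)
- bottle3: squat amber dropper bottle, round, thick base: body 52 mm across up to z = 40 mm, white cap 26 mm across from 49 to 61 mm, rubber bulb up to 79 mm. Origin at the centre of its underside, z up. May be absent (None)
- chip1: thick chip of amber glass, 22 x 17 x 12 mm, on the shaker's platform at the start. Origin at the centre of its underside. May be absent (None)
- chip2: thick chip of amber glass, 22 x 17 x 12 mm, on the shaker's platform at the start. Origin at the centre of its underside. May be absent (None)
- chip3: thick chip of amber glass, 22 x 17 x 12 mm, on the shaker's platform at the start. Origin at the centre of its underside. May be absent (None)
- chip4: thick chip of amber glass, 22 x 17 x 12 mm, on the shaker's platform at the start. Origin at the centre of its underside. May be absent (None)
- chip5: thick chip of amber glass, 22 x 17 x 12 mm, on the shaker's platform at the start. Origin at the centre of its underside. May be absent (None)
- chip6: thick chip of amber glass, 22 x 17 x 12 mm, on the shaker's platform at the start. Origin at the centre of its underside. May be absent (None)
- chip7: thick chip of amber glass, 22 x 17 x 12 mm, on the shaker's platform at the start. Origin at the centre of its underside. May be absent (None)
- big_bottle: bystander: amber bottle with black cap, 72 mm across, 150 mm tall, standing on the table; origin at its underside
- beaker: bystander: glass beaker, 72 mm across, 90 mm tall, standing on the table; origin at its underside
- jar: bystander: amber jar, 60 mm across, 75 mm tall, standing on the table; origin at its underside
Not all that is in view belongs to the job. Leave any purple look-alike of the scraper alone.

How it is judged:
On the way, in this order (a step that is already met when the one before it is completed fails the run):
1. the speed lever is at idle (value of joint lever below 0.1 rad), for 0.2 s.
2. all chips lie in the catch trough, the lever still at idle (x of chip1 in the frame of shaker between -0.085 and 0.085 m and y of chip1 in the frame of shaker between 0.095 and 0.2 m and z of chip1 in the frame of shaker between 0 and 0.055 m and x of chip2 in the frame of shaker between -0.085 and 0.085 m and y of chip2 in the frame of shaker between 0.095 and 0.2 m and z of chip2 in the frame of shaker between 0 and 0.055 m and x of chip3 in the frame of shaker between -0.085 and 0.085 m and y of chip3 in the frame of shaker between 0.095 and 0.2 m and z of chip3 in the frame of shaker between 0 and 0.055 m and x of chip4 in the frame of shaker between -0.085 and 0.085 m and y of chip4 in the frame of shaker between 0.095 and 0.2 m and z of chip4 in the frame of shaker between 0 and 0.055 m and x of chip5 in the frame of shaker between -0.085 and 0.085 m and y of chip5 in the frame of shaker between 0.095 and 0.2 m and z of chip5 in the frame of shaker between 0 and 0.055 m and x of chip6 in the frame of shaker between -0.085 and 0.085 m and y of chip6 in the frame of shaker between 0.095 and 0.2 m and z of chip6 in the frame of shaker between 0 and 0.055 m and x of chip7 in the frame of shaker between -0.085 and 0.085 m and y of chip7 in the frame of shaker between 0.095 and 0.2 m and z of chip7 in the frame of shaker between 0 and 0.055 m and value of joint lever below 0.1 rad), for 0.2 s.
3. the scraper stands on its mat again, the chips in the trough (all of step 2 and x of scraper in the frame of scraper_mat between -0.115 and 0.115 m and y of scraper in the frame of scraper_mat between -0.055 and 0.055 m and z of scraper in the frame of scraper_mat between -0.006 and 0.012 m and angle between scraper's own z axis and vertical below 0.12 rad and contact force between the fingers and scraper below 0.1 N), for 0.2 s.
4. all bottles stand upright on the platform, let go, the lever still at idle (x of bottle1 in the frame of shaker between -0.07 and 0.07 m and y of bottle1 in the frame of shaker between -0.105 and 0.085 m and z of bottle1 in the frame of shaker between 0.064 and 0.078 m and angle between each of bottle1, bottle2, bottle3's own z axis and vertical below 0.12 rad and x of bottle2 in the frame of shaker between -0.07 and 0.07 m and y of bottle2 in the frame of shaker between -0.105 and 0.085 m and z of bottle2 in the frame of shaker between 0.064 and 0.078 m and x of bottle3 in the frame of shaker between -0.07 and 0.07 m and y of bottle3 in the frame of shaker between -0.105 and 0.085 m and z of bottle3 in the frame of shaker between 0.064 and 0.078 m and value of joint lever below 0.1 rad and contact force between the fingers and bottle1 below 0.1 N and contact force between the fingers and bottle2 below 0.1 N and contact force between the fingers and bottle3 below 0.1 N), for 0.2 s.
5. the lever is at the run mark, the bottles on the platform (x of bottle1 in the frame of shaker between -0.07 and 0.07 m and y of bottle1 in the frame of shaker between -0.105 and 0.085 m and z of bottle1 in the frame of shaker between 0.064 and 0.078 m and angle between each of bottle1, bottle2, bottle3's own z axis and vertical below 0.12 rad and x of bottle2 in the frame of shaker between -0.07 and 0.07 m and y of bottle2 in the frame of shaker between -0.105 and 0.085 m and z of bottle2 in the frame of shaker between 0.064 and 0.078 m and x of bottle3 in the frame of shaker between -0.07 and 0.07 m and y of bottle3 in the frame of shaker between -0.105 and 0.085 m and z of bottle3 in the frame of shaker between 0.064 and 0.078 m and value of joint lever between 0.6 and 0.8 rad), for 0.2 s.
6. the start button is fully down, the lever at the run mark, the bottles on the platform (all of step 5 and value of joint start above 0.005 m), for 0.05 s.
At the end, for the whole second after the job is handed in: all chips in the catch trough; all bottles upright (within 7 degrees) on the platform and at rest; lever 0.6 to 0.8 rad; start button up again (under 1.5 mm); scraper standing on its grey mat (its origin over the mat) at rest (all of step 5 and x of chip1 in the frame of shaker between -0.085 and 0.085 m and y of chip1 in the frame of shaker between 0.095 and 0.2 m and z of chip1 in the frame of shaker between 0 and 0.055 m and x of chip2 in the frame of shaker between -0.085 and 0.085 m and y of chip2 in the frame of shaker between 0.095 and 0.2 m and z of chip2 in the frame of shaker between 0 and 0.055 m and x of chip3 in the frame of shaker between -0.085 and 0.085 m and y of chip3 in the frame of shaker between 0.095 and 0.2 m and z of chip3 in the frame of shaker between 0 and 0.055 m and x of chip4 in the frame of shaker between -0.085 and 0.085 m and y of chip4 in the frame of shaker between 0.095 and 0.2 m and z of chip4 in the frame of shaker between 0 and 0.055 m and x of chip5 in the frame of shaker between -0.085 and 0.085 m and y of chip5 in the frame of shaker between 0.095 and 0.2 m and z of chip5 in the frame of shaker between 0 and 0.055 m and x of chip6 in the frame of shaker between -0.085 and 0.085 m and y of chip6 in the frame of shaker between 0.095 and 0.2 m and z of chip6 in the frame of shaker between 0 and 0.055 m and x of chip7 in the frame of shaker between -0.085 and 0.085 m and y of chip7 in the frame of shaker between 0.095 and 0.2 m and z of chip7 in the frame of shaker between 0 and 0.055 m and x of scraper in the frame of scraper_mat between -0.115 and 0.115 m and y of scraper in the frame of scraper_mat between -0.055 and 0.055 m and z of scraper in the frame of scraper_mat between -0.006 and 0.012 m and angle between scraper's own z axis and vertical below 0.12 rad and linear speed of each of bottle1, bottle2, bottle3, scraper below 0.03 m/s and value of joint start below 0.0015 m); the robot touches nothing.
It fails at once if the gripper touches a glass chip (contact force between the fingers and chip1 above 0.3 N or contact force between the fingers and chip2 above 0.3 N or contact force between the fingers and chip3 above 0.3 N or contact force between the fingers and chip4 above 0.3 N or contact force between the fingers and chip5 above 0.3 N or contact force between the fingers and chip6 above 0.3 N or contact force between the fingers and chip7 above 0.3 N).
It fails at once if the big bottle, beaker or jar is moved more than 3 cm or tipped (distance of any of big_bottle, beaker, jar from where it was at the start of the episode above 0.03 m or angle between any of big_bottle, beaker, jar's own z axis and vertical above 0.4 rad).
Of bottle1, bottle2, bottle3 only 1 to 3 are there at a start; the rules pass over those that are not, and their reading is None.
Of chip1, chip2, chip3, chip4, chip5, chip6, chip7 only 4 to 7 are there at a start; the rules pass over those that are not, and their reading is None.
At some moment in a run one of bottle1, bottle2, bottle3, scraper may be knocked a few centimetres aside while the robot is not near it.
Once in a run the grip may slacken for a moment while it holds something.
It also fails if it takes over 210 s, if anything falls off the work surface, if the arm or the gripper's body presses on something with over 40 N, if the wrist force passes 120 N, or if a joint passes its speed limit or range.

## Working session

There is one attempt and no reset: what is moved stays moved. The work goes in short steps, Python scripts to look and compute and a tool call to move; the robot and the scene stay as the last step left them, time stands still between calls to the robot, and variables do not carry over. Pictures are saved under pics/ and viewed, at most 14 in all, crops included, and the job is handed in when it is done.

Besides the shell and the picture viewer there is one more tool, called after "Call:" as name(argument=value, ...) on one line, values as JSON. move_arm: Moves the arm, as the interface text tells. Its arguments: {"type":"object","properties":{"motion":{"type":"string"},"newtons":{"type":"number"}},"required":["motion"]}

```bash
mkdir -p pics; ls; cat > h.py <<'E'
import numpy as np, cv2
from rig import robot
from scipy.spatial.transform import Rotation as R
def cam(n):
    m=robot.camera_model(n); p,d=robot.camera(n); return m,p,d
def rot(m):
    a=np.array(m["attitude"],float)
    return a if a.shape==(3,3) else R.from_quat(a).as_matrix()
def pts(m,d):
    "world point of every pixel"
    v,u=np.mgrid[:d.shape[0],:d.shape[1]]; K=np.array(m["mtx"])
    c=np.stack([(u-K[0,2])/K[0,0]*d,(v-K[1,2])/K[1,1]*d,d],-1)
    return c@rot(m).T+np.array(m["position"])
def ray(m,u,v,z):
    K=np.array(m["mtx"]); c=rot(m)@np.array([(u-K[0,2])/K[0,0],(v-K[1,2])/K[1,1],1])
    p=np.array(m["position"]); return p+c*(z-p[2])/c[2]
def proj(m,P):
    K=np.array(m["mtx"]); c=(np.asarray(P)-m["position"])@rot(m); x=c@K.T; return x[...,:2]/x[...,2:]
def save(n,p): cv2.imwrite(f"pics/{n}.png",p[...,::-1])
E
python3 - <<'E'
from h import *
for n in ["top","side"]:
    m,p,d=cam(n); save(n+"0",p); np.savez(n+"0.npz",p=p,d=d); print(n,m)
print(robot.get_obs())
E
```

```text
pics
top {'mtx': array([[370.51015906,   0.        , 318.53378327],
       [  0.        , 370.51015906, 200.8461868 ],
       [  0.        ,   0.        ,   1.        ]]), 'position': array([0.34732403, 0.0217426 , 1.44163513]), 'attitude': array([ 0.71676441, -0.69523265,  0.04109252, -0.03481022])}
side {'mtx': array([[428.05383227,   0.        , 322.14137985],
       [  0.        , 428.05383227, 196.83059333],
       [  0.        ,   0.        ,   1.        ]]), 'position': array([-0.00100489, -0.74050491,  0.82189705]), 'attitude': array([ 0.86114011, -0.25375648,  0.12628935, -0.42201464])}
{'time': 0.1, 'q': array([ 1.10953215e+00,  5.28363053e-01,  1.43376339e+00, -1.27960844e-05,
        1.18139480e+00, -1.78509462e-01]), 'joint_velocities': array([-0.00102868, -0.00269941, -0.00299909,  0.00038706, -0.00106254,
        0.00062045]), 'joint_torque': array([ 6.31641615e-05, -4.40984201e+01, -1.77150053e+01,  6.34590187e-02,
        5.33821899e-02, -2.37590325e-05]), 'position': array([0.17404608, 0.59956067, 0.20257918]), 'tool_rot': array([ 1.40904388e-01,  9.90022739e-01, -9.17237701e-04, -2.97614741e-04]), 'ft_force': array([-0.12171236,  0.65878466,  0.00764753]), 'moment': array([-0.05093864,  0.0070871 , -0.0758942 ]), 'grip_force': 0.0, 'grip_width': 0.08717307664494017}
```

View pics/top0.png

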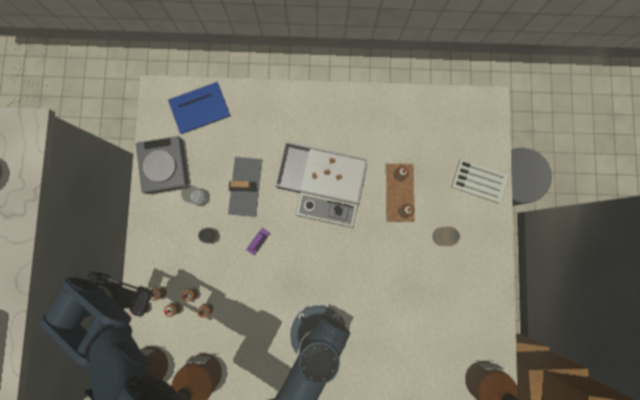

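View pics/side0.png

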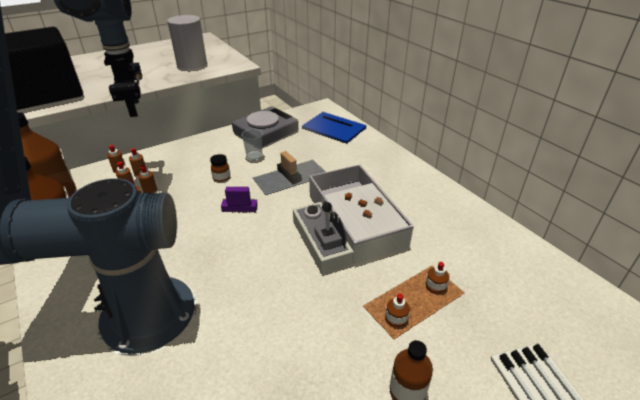

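Top view: the wanted scraper has a wooden grip at (242,185) on the grey mat; its look-alike is the purple one at (258,241). The wanted bottles are at (403,173) and (407,211) on the cork mat. The four by the robot at (155–205,300) aren't on the mat, so they don't count. Chips lie around (325,170), the lever is at about (338,210) and the button at (309,205). I'll check these in a close crop.

```bash
python3 - <<'E'
from h import *
p=np.load("top0.npz")["p"]; q=np.load("side0.npz")["p"]
save("crop0",cv2.resize(p[135:235,220:420],(800,400),interpolation=cv2.INTER_CUBIC))
save("crop1",cv2.resize(q[140:280,240:440],(800,560),interpolation=cv2.INTER_CUBIC))
E
```

```text
(no output)
```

View pics/crop0.png

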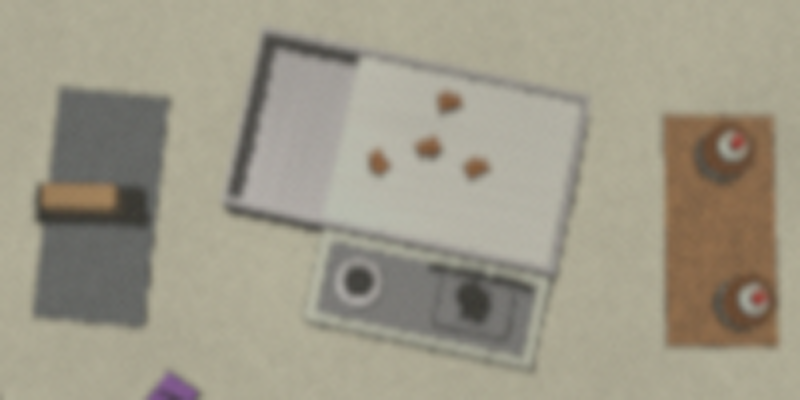

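View pics/crop1.png

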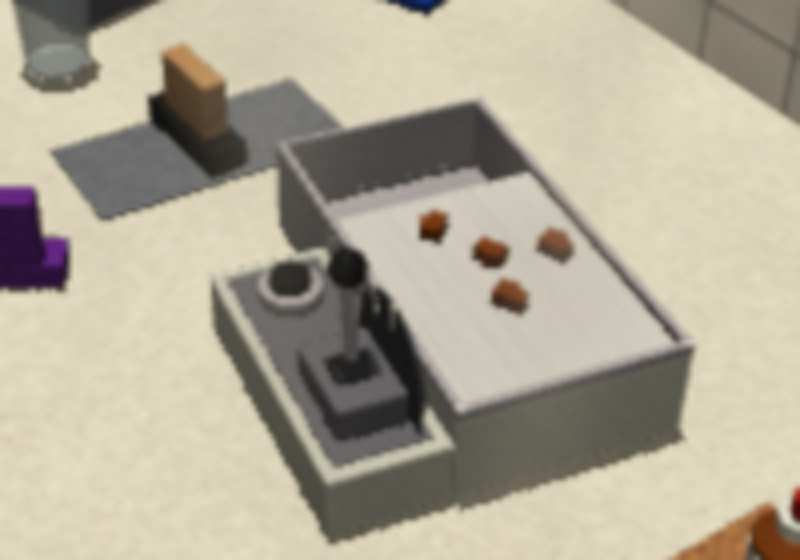

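The crops show four chips at top pixels (332,160), (327,172), (339,177) and (314,175). The lever stands about upright at (338,210), not at idle, with the button at (309,205). The wooden-grip scraper is on the grey mat and two bottles are on the cork mat. Next I'll measure these.

```bash
cat >> h.py <<'E'
def rect(P):
    (c,s,a)=cv2.minAreaRect(P[:,:2].astype(np.float32)*1000); return np.round(c,1),np.round(s,1),round(a,2)
def hsv(p): return cv2.cvtColor(p,cv2.COLOR_RGB2HSV)
def blobs(mask,amin=6):
    n,l,s,c=cv2.connectedComponentsWithStats(mask.astype(np.uint8)); return [(l==i,s[i,4],c[i]) for i in range(1,n) if s[i,4]>=amin]
E
python3 - <<'E'
from h import *
for n in ["top","side"]:
    f=np.load(n+"0.npz");p,d=f["p"],f["d"]; m=robot.camera_model(n); W=pts(m,d); H=hsv(p)
    box=(abs(W[...,0]-.5)<.3)&(abs(W[...,1])<.5)&(d>0)
    print(n,"table",np.median(W[box][:,2]))
    for z0,z1 in [(.062,.076),(.04,.085),(.043,.057)]:
        b=max(blobs(box&(W[...,2]>z0)&(W[...,2]<z1)),key=lambda b:b[1]); print(z0,b[1],b[2],rect(W[b[0]]),np.median(W[b[0]],0))
    cols={"orange":(H[...,0]<14)&(H[...,1]>140)}
    for k,M in cols.items():
        for b in blobs(M&box,4): print(k,b[1],b[2].round(1),np.median(W[b[0]],0).round(4),W[b[0]][:,2].max().round(3))
E
```

```text
top table 0.0022898304404477265
0.062 2240 [333.30401786 174.375     ] (array([598.2, -34.7]), array([236.1, 175.2]), 81.11) [ 0.59669005 -0.041314    0.0711569 ]
0.04 4265 [328.38007034 184.39554513] (array([562.1,  13. ]), array([317.2, 262.2]), 79.25) [ 0.55798565 -0.02472149  0.07059445]
0.043 921 [324.38110749 209.08469055] (array([469. , -15.7]), array([225.5,  89.6]), 79.34) [ 0.46306116 -0.00289111  0.05147421]
side table 0.0024271711641000726
0.062 2790 [364.28387097 208.37168459] (array([605.5,   7.2]), array([311. , 163.1]), 79.28) [ 0.59809107 -0.04252155  0.07158756]
0.04 6482 [351.62912681 216.31641469] (array([559.5,  12.3]), array([324.6, 263.1]), 79.2) [ 0.55852682 -0.05095461  0.07080675]
0.043 1405 [329.95302491 234.52669039] (array([494.1, -33.2]), array([228.3, 355.4]), 17.92) [ 0.45568944 -0.0733998   0.05178873]
orange 111 [219.5 168.1] [0.346  0.4001 0.0494] 0.066
orange 26 [347.9 195.9] [0.5836 0.0244 0.0821] 0.086
orange 30 [361.9 202.7] [ 0.6002 -0.0199  0.0813] 0.085
orange 24 [366.8 212.8] [ 0.5832 -0.0638  0.0832] 0.087
orange 31 [440.6 265.5] [ 0.6133 -
[... 932 characters left out ...]
3.8] [ 0.5742 -0.3447  0.0044] 0.006
orange 8 [367.1 306. ] [ 0.4374 -0.2636  0.0037] 0.006
orange 5 [371.4 306.2] [ 0.4451 -0.2691  0.0037] 0.005
orange 4 [436.5 308.2] [ 0.5684 -0.3569  0.0046] 0.005
orange 5 [380.6 310.6] [ 0.4554 -0.2911  0.0043] 0.006
orange 15 [420.1 313.1] [ 0.5307 -0.3452  0.0045] 0.006
orange 8 [431.  311.2] [ 0.5515 -0.3561  0.0058] 0.008
orange 174 [398.2 323.6] [ 0.4577 -0.3453  0.0055] 0.016
orange 4 [377. 319.] [ 0.4336 -0.3048  0.0043] 0.006
orange 4 [385.2 327.5] [ 0.4348 -0.3321  0.0042] 0.006
orange 5 [391.6 335. ] [ 0.4344 -0.3559  0.0045] 0.006
orange 992 [411.1 369.7] [ 0.3601 -0.4813  0.1069] 0.146
orange 11 [393.7 397.5] [ 0.3432 -0.468   0.0126] 0.017
```

```bash
cat >> h.py <<'E'
O=np.array([.5975,-.0335]); YAW=np.radians(-10.8)
def S2W(x,y): c,s=np.cos(YAW),np.sin(YAW); return O+np.array([c*x-s*y,s*x+c*y])
def W2S(P): c,s=np.cos(YAW),np.sin(YAW); d=np.asarray(P)[...,:2]-O; return np.stack([c*d[...,0]+s*d[...,1],-s*d[...,0]+c*d[...,1]],-1)
def plan(wps,start=None):
    """wps: (x,y,z,tool-y angle deg); prints the per-call shift+turn from the previous pose"""
    o=robot.get_obs(); r=R.from_quat(o["tool_rot"]).as_matrix()
    p,a=(np.array(o["position"]),np.arctan2(r[1,1],r[0,1])) if start is None else (np.array(start[:3]),np.radians(start[3]))
    print("at",p.round(4),np.degrees(a).round(2),"grip",round(o["grip_width"],4),round(o["grip_force"],1),"t",round(o["time"],2))
    for w in wps:
        t=np.array(w[:3],float); b=np.radians(w[3])
        ya=np.array([np.cos(a),np.sin(a),0]); za=np.array([0,0,-1.]); xa=np.cross(ya,za)
        d=t-p; da=(b-a+np.pi/2)%np.pi-np.pi/2
        print(np.round(w,4),"-> %.3f %.3f %.3f %.3f"%(*(np.array([xa@d,ya@d,za@d])/.2),-da/np.pi),"rows>=%.1f"%max(np.linalg.norm(d)/.0417,abs(np.degrees(da))/7.16))
        p=t; a=a+da
E
python3 - <<'E'
from h import *
m=robot.camera_model("top"); s=robot.camera_model("side")
for u,v in [(332,160.5),(314.5,175.5),(327,172),(339,177)]: P=ray(m,u,v,.08); print("chip",P[:2].round(3),(W2S(P)*1000).round(0))
f=np.load("side0.npz")
for u,v in [(347.9,195.9),(361.9,202.7),(366.8,212.8),(378,201)]: P=ray(s,u,v,.076); print("chip side",(W2S(P)*1000).round(0))
for a in (0,.2,.4,.6,.8,1.,1.2):
    P=np.r_[S2W(-.13,-.055+.08*np.sin(.6-a)),.072+.08*np.cos(.6-a)]; print("lever",a,P.round(3),"top",proj(m,P).round(1),"side",proj(s,P).round(1))
for u,v in [(404.5,170.8),(409.8,209.2)]: print("bulb",ray(m,u,v,.082).round(4))
for b in [(440.6,265.5)]: print(ray(s,*b,.08).round(4))
for u,v,z in [(239.75,184.2,.078),(243.2,186.2,.025)]: print("scr",ray(m,u,v,z).round(4))
c=lambda x,y:(220+x/4,135+y/4)
print("mat",[ray(m,*c(*k),.003)[:2].round(3) for k in [(62,88),(170,97),(145,327),(33,317)]])
print("cork",[ray(m,*c(*k),.003)[:2].round(3) for k in [(663,114),(774,114),(778,347),(667,347)]])
for n in ["pivot"]: pass
plan([(.30,.45,.22,79.2),(.40,.30,.22,79.2),(.43,.12,.24,79.2),(.52,-.02,.30,79.2)])
E
```

```text
chip [ 0.648 -0.034] [49.  9.]
chip [0.589 0.03 ] [-20.  60.]
chip [ 0.603 -0.016] [ 3. 18.]
chip [ 0.586 -0.062] [ -6. -30.]
chip side [-20.  62.]
chip side [ 3. 19.]
chip side [ -4. -25.]
chip side [49.  9.]
lever 0 [ 0.468 -0.019  0.138] top [327.1 206.8] side [321.7 202.4]
lever 0.2 [ 0.465 -0.033  0.146] top [331.1 207.4] side [323.8 203.2]
lever 0.4 [ 0.462 -0.048  0.15 ] top [335.4 208.3] side [326.2 205.3]
lever 0.6 [ 0.459 -0.063  0.152] top [339.9 209.2] side [328.6 208.5]
lever 0.8 [ 0.457 -0.079  0.15 ] top [344.3 210.2] side [331.2 212.8]
lever 1.0 [ 0.454 -0.094  0.146] top [348.4 211.3] side [333.6 218.1]
lever 1.2 [ 0.451 -0.108  0.138] top [352.1 212.3] side [335.8 224. ]
bulb [ 0.6168 -0.3055  0.082 ]
bulb [ 0.4735 -0.3259  0.082 ]
[ 0.6133 -0.3085  0.08  ]
scr [0.5475 0.306  0.078 ]
scr [0.548  0.3033 0.025 ]
mat [array([0.666, 0.344]), array([0.661, 0.237]), array([0.433, 0.251]), array([0.439, 0.36 ])]
cork [array([ 0.659, -0.25 ]), array([ 0.663, -0.36 ]), array([ 0.432, -0.365]), array([ 0.429, -0.256])]
at [0.174  0.5996 0.2026] 73.8 grip 0.0872 0.0 t 0.1
[ 0.3   0.45  0.22 79.2 ] -> -0.813 -0.542 -0.087 -0.030 rows>=4.7
[ 0.4   0.3   0.22 79.2 ] -> -0.632 -0.643 0.000 -0.000 rows>=4.3
[ 0.43  0.12  0.24 79.2 ] -> -0.316 -0.856 -0.100 -0.000 rows>=4.4
[ 5.20e-01 -2.00e-02  3.00e-01  7.92e+01] -> -0.573 -0.603 -0.300 -0.000 rows>=4.2
```

```bash
python3 - <<'E'
from h import *
a=S2W(-.13,-.092); b=S2W(-.13,-.037); c=S2W(-.13,-.06)
plan([(.30,.45,.22,79.2),(.40,.27,.22,79.2),(.43,.08,.22,79.2),(*a,.22,79.2),(*a,.142,79.2),(*b,.142,79.2),(*c,.142,79.2),(*c,.26,79.2)])
E
```

```text
at [0.174  0.5996 0.2026] 73.8 grip 0.0872 0.0 t 0.1
[ 0.3   0.45  0.22 79.2 ] -> -0.813 -0.542 -0.087 -0.030 rows>=4.7
[ 0.4   0.27  0.22 79.2 ] -> -0.660 -0.790 0.000 -0.000 rows>=4.9
[ 0.43  0.08  0.22 79.2 ] -> -0.325 -0.905 0.000 -0.000 rows>=4.6
[ 0.4526 -0.0995  0.22   79.2   ] -> -0.279 -0.861 0.000 -0.000 rows>=4.3
[ 0.4526 -0.0995  0.142  79.2   ] -> 0.000 0.000 0.390 -0.000 rows>=1.9
[ 4.629e-01 -4.550e-02  1.420e-01  7.920e+01] -> -0.000 0.275 0.000 -0.000 rows>=1.3
[ 4.586e-01 -6.810e-02  1.420e-01  7.920e+01] -> 0.000 -0.115 0.000 -0.000 rows>=0.6
[ 4.586e-01 -6.810e-02  2.600e-01  7.920e+01] -> 0.000 0.000 -0.590 -0.000 rows>=2.8
```

Call:
move_arm(motion="-1 -0.2 -0.14 -0.02 -0.01;-1 -0.4 -0.27 -0.04 -0.02;-1 -0.6 -0.4 -0.06 -0.03;-1 -0.81 -0.54 -0.09 -0.03;-1 -0.81 -0.54 -0.09 -0.03;-1 -0.81 -0.54 -0.09 -0.03;-1 -0.81 -0.54 -0.09 -0.03;-1 -0.81 -0.54 -0.09 -0.03", newtons=20)

```text
time: 0.77
position: [0.2995, 0.4515, 0.2212]
tool_rot: [0.094, 0.996, 0.0, -0.0]
ft_force: [0.2, 0.2, 0.6]
grip_width: 0.0417
grip_force: 0.0
```

Call:
move_arm(motion="-1 -0.16 -0.2 0 0;-1 -0.33 -0.4 0 0;-1 -0.5 -0.6 0 0;-1 -0.66 -0.79 0 0;-1 -0.66 -0.79 0 0;-1 -0.66 -0.79 0 0;-1 -0.66 -0.79 0 0")

```text
time: 1.35
position: [0.4003, 0.2711, 0.2212]
tool_rot: [0.095, 0.995, 0.0, -0.0]
ft_force: [-1.2, 0.5, 0.4]
grip_width: 0.0016
grip_force: 0.0
```

Call:
move_arm(motion="-1 -0.08 -0.2 0 0;-1 -0.16 -0.4 0 0;-1 -0.24 -0.65 0 0;-1 -0.325 -0.905 0 0;-1 -0.325 -0.905 0 0;-1 -0.325 -0.905 0 0;-1 -0.325 -0.905 0 0")

```text
time: 1.93
position: [0.4297, 0.0824, 0.2213]
tool_rot: [0.094, 0.996, 0.001, -0.0]
ft_force: [-1.0, 0.4, 0.6]
grip_width: 0.0004
grip_force: 0.0
```

Call:
move_arm(motion="-1 -0.07 -0.2 0 0;-1 -0.14 -0.4 0 0;-1 -0.21 -0.65 0 0;-1 -0.28 -0.86 0 0;-1 -0.28 -0.86 0 0;-1 -0.28 -0.86 0 0;-1 -0.28 -0.86 0 0;-1 -0.28 -0.86 0 0")

```text
time: 2.6
position: [0.4521, -0.0953, 0.2211]
tool_rot: [0.093, 0.996, 0.001, -0.001]
ft_force: [0.2, 0.3, 0.3]
grip_width: 0.0006
grip_force: 0.0
```

Call:
move_arm(motion="-1 0 0 0.1 0;-1 0 0 0.2 0;-1 0 0 0.3 0;-1 0 0 0.395 0;-1 0 0 0.395 0;-1 0 0 0.395 0")

```text
time: 3.1
position: [0.4517, -0.0958, 0.142]
tool_rot: [0.093, 0.996, 0.001, -0.001]
ft_force: [0.1, 0.8, -0.7]
grip_width: 0.0002
grip_force: 0.0
```

Call:
move_arm(motion="-1 0 0.05 0 0;-1 0 0.1 0 0;-1 0 0.15 0 0;-1 0 0.2 0 0;-1 0 0.25 0 0;-1 0 0.25 0 0;-1 0 0.25 0 0")

```text
time: 3.68
position: [0.4621, -0.048, 0.1428]
tool_rot: [0.093, 0.996, 0.0, 0.0]
ft_force: [-0.6, 1.0, 0.5]
grip_width: 0.0002
grip_force: 0.6
```

```bash
python3 - <<'E'
from h import *
o=robot.get_obs(); print((W2S(o["position"])*1000).round(1),o["position"].round(4),o["ft_force"].round(2))
m,p,d=cam("wrist"); save("w1",p); print(m)
m,p,d=cam("side"); save("s1",cv2.resize(p[150:270,260:420],(640,480),interpolation=cv2.INTER_CUBIC))
E
```

```text
[-130.2  -39.6] [ 0.4621 -0.048   0.1428] [-0.6   1.05  0.46]
{'mtx': array([[298.26035349,   0.        , 322.35850606],
       [  0.        , 298.26035349, 200.88678727],
       [  0.        ,   0.        ,   1.        ]]), 'position': array([ 0.39453602, -0.03397609,  0.32262867]), 'attitude': array([0.76402175, 0.63276086, 0.08059466, 0.09689666])}
```

View pics/s1.png

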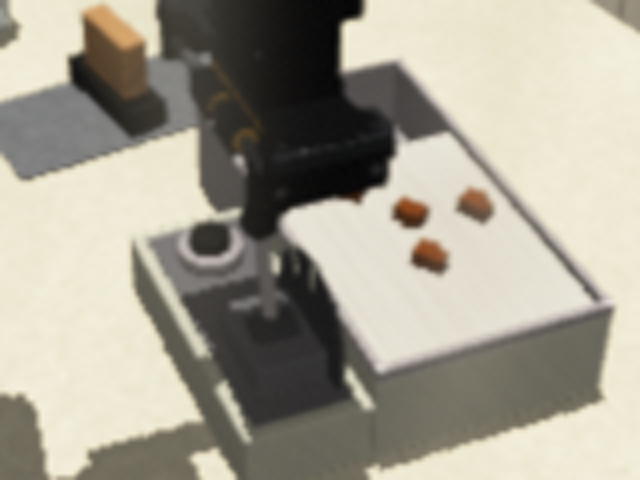

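The gripper covers the ball. The rod leans left from (270,310) towards (262,240), and the contact force is small. I'll keep pushing gently until the stop pushes back.

Call:
move_arm(motion="-1 0 0.01 0 0;-1 0 0.02 0 0;-1 0 0.025 0 0;-1 0 0.025 0 0")

```text
time: 4.12
position: [0.4628, -0.0443, 0.1424]
tool_rot: [0.094, 0.996, -0.0, -0.0]
ft_force: [-0.1, -0.4, 0.1]
grip_width: 0.0008
grip_force: 0.3
```

Call:
move_arm(motion="-1 0 0.01 0 0;-1 0 0.02 0 0;-1 0 0.025 0 0;-1 0 0.025 0 0")

```text
time: 4.45
position: [0.4638, -0.0389, 0.1424]
tool_rot: [0.094, 0.996, 0.0, -0.0]
ft_force: [-0.2, 0.9, -0.7]
grip_width: 0.0007
grip_force: 0.2
```

Call:
move_arm(motion="-1 0 -0.1 0 0;-1 0 -0.1 -0.2 0;-1 0 -0.1 -0.5 0;-1 -0.3 -0.1 -0.7 0;-1 -0.6 0.3 -0.8 0;-1 -0.6 0.6 -0.8 0;-1 -0.6 0.9 -0.8 0;-1 -0.6 0.9 -0.8 0;1 -0.6 0.9 -0.8 0")

```text
time: 5.2
position: [0.6058, 0.0977, 0.2992]
tool_rot: [0.094, 0.996, 0.0, -0.0]
ft_force: [0.3, 0.0, -0.1]
grip_width: 0.0027
grip_force: 0.0
```

```bash
python3 - <<'E'
from h import *
m,p,d=cam("side"); s=cv2.resize(p[170:250,290:400],(770,560),interpolation=cv2.INTER_CUBIC); save("s2",s); np.savez("s2.npz",p=p,d=d)
for a in (0,.1,.2): print(a,((proj(m,np.r_[S2W(-.13,-.055+.08*np.sin(.6-a)),.072+.08*np.cos(.6-a)])-[290,170])*7).round())
o=robot.get_obs(); print(o["position"])
m,p,d=cam("wrist"); save("w2",p); np.savez("w2.npz",p=p,d=d)
import pickle; pickle.dump(m,open("w2.pkl","wb"))
E
```

```text
0 [222. 227.]
0.1 [229. 228.]
0.2 [237. 232.]
[0.60992972 0.10515035 0.30054716]
```

View pics/s2.png

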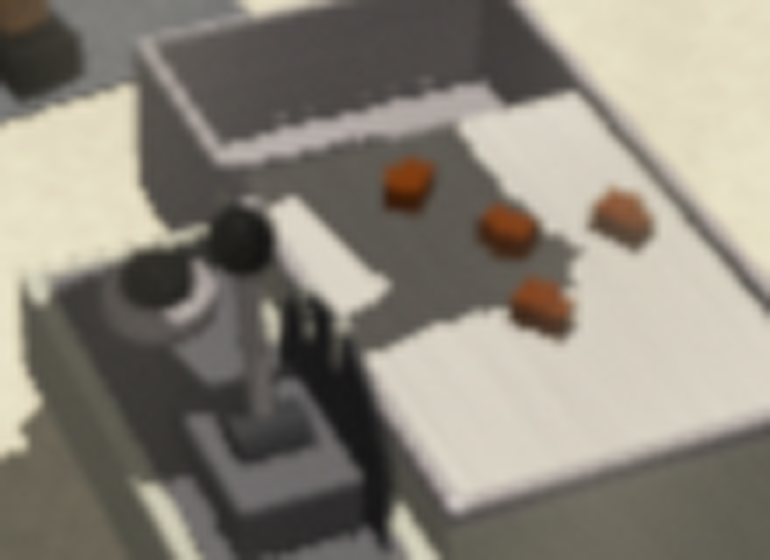

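View pics/w2.png

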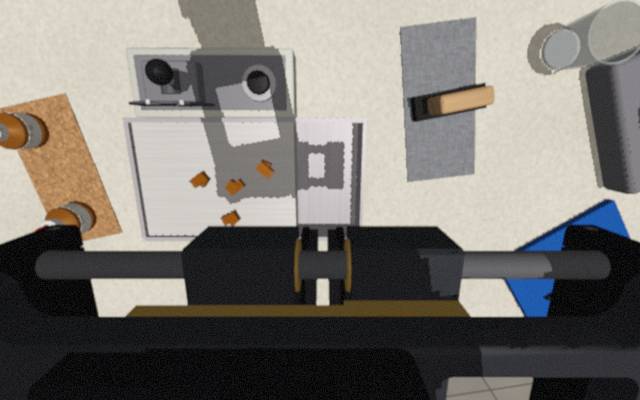

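Ball at (242,240) in the side crop, about 0.28 rad, so the lever isn't at idle yet. I'll triangulate the ball and refine the shaker frame from the wrist view: platform rim corners (125,120), (145,238), scraper (452,100).

```bash
cat >> h.py <<'E'
def tri(a,ua,b,ub):
    A=[];y=[]
    for m,(u,v) in ((a,ua),(b,ub)):
        p=np.array(m["position"]); K=np.array(m["mtx"]); c=rot(m)@np.array([(u-K[0,2])/K[0,0],(v-K[1,2])/K[1,1],1]); c/=np.linalg.norm(c)
        M=np.eye(3)-np.outer(c,c); A.append(M); y.append(M@p)
    x=np.linalg.lstsq(np.vstack(A),np.hstack(y),rcond=None)[0]; return x
E
python3 - <<'E'
from h import *
import pickle
w=pickle.load(open("w2.pkl","rb")); s=robot.camera_model("side"); f=np.load("w2.npz"); g=np.load("s2.npz")
b=tri(s,(290+242/7,170+240/7),w,(159,72)); print("ball",b.round(4),W2S(b).round(4))
W=pts(w,f["d"]); H=hsv(f["p"]); ok=f["d"]>0
print("table z",np.median(W[ok][:,2]))
for (x0,x1,y0,y1,z0,z1) in [(100,380,30,245,.04,.095)]:
    M=np.zeros(ok.shape,bool); M[y0:y1,x0:x1]=1; M&=ok&(W[...,2]>z0)&(W[...,2]<z1)
    print(rect(W[M]), M.sum())
for nm,(u,v),z in [("ledge-L",(129,49),.055),("ledgeR",(296,49),.055),("platNL",(123,119),.078),("trNR",(366,119),.078),("trFar",(358,226),.078)]:
    P=ray(w,u,v,z); print(nm,P.round(4),(W2S(P)*1000).round(1), W[v,u].round(3))
for nm,(u,v) in [("ball",(159,72)),("button",(258,82)),("collar",(250,95))]: print(nm,W[v,u].round(4),(W2S(W[v,u])*1000).round(1))
M=np.zeros(ok.shape,bool); M[70:130,395:500]=1
G=M&(W[...,2]>.068)&(W[...,2]<.09); F=M&(W[...,2]>.015)&(W[...,2]<.07)
print("grip",rect(W[G]),"foot",rect(W[F]),np.median(W[G],0))
c=(H[...,0]<16)&(H[...,1]>150)
for k in blobs(c[140:240,140:360]): 
    P=ray(w,k[2][0]+140,k[2][1]+140,.076); print("chip",k[1],(W2S(P)*1000).round(1))
E
```

```text
ball [ 0.4627 -0.0372  0.1463] [-0.1318 -0.0289]
table z 0.0489356879182371
(array([558. ,  14.9]), array([318.2, 261.2]), 78.99) 30308
ledge-L [ 0.406  -0.1076  0.055 ] [-174.2 -108.7] [ 0.404 -0.11   0.05 ]
ledgeR [0.4452 0.1046 0.055 ] [-175.5  107.1] [ 0.433  0.103 -0.   ]
platNL [ 0.4906 -0.1315  0.078 ] [ -86.6 -116.3] [ 0.491 -0.132  0.078]
trNR [0.5482 0.1777 0.078 ] [-88.  198.3] [0.548 0.178 0.075]
trFar [0.6919 0.1449 0.078 ] [ 59.3 193. ] [0.574 0.124 0.393]
ball [ 0.4647 -0.0298  0.1605] [-131.1  -21.2]
button [0.4777 0.0493 0.071 ] [-133.2   58.9]
collar [0.4898 0.0332 0.0601] [-118.3   45.3]
grip (array([547.4, 310. ]), array([23.8, 69.1]), 0.49) foot (array([547.4, 310.6]), array([ 35.9, 104.3]), 0.68) [0.54732446 0.3088934  0.07621853]
chip 148 [-22.2  63.3]
chip 129 [ -7.  -25.6]
chip 118 [ 1.7 21.1]
chip 125 [48.7 12. ]
```

View pics/w1.png

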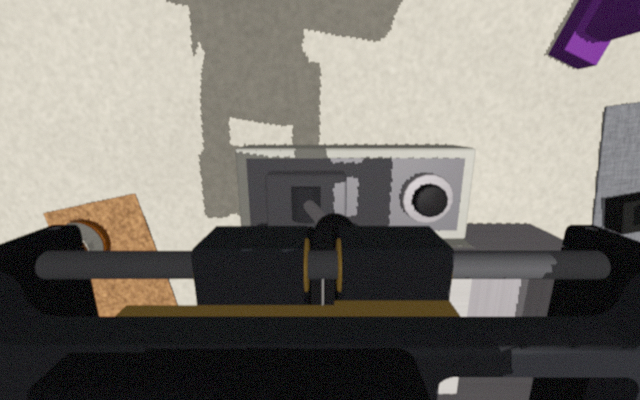

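In w1 the ball peeks out at (335,228) on the robot side of the shut fingers at (322,265). So the fingers may be passing beside the ball instead of behind it.

```bash
python3 - <<'E'
from h import *
w={'mtx':robot.camera_model("wrist")["mtx"],'position': np.array([ 0.39453602, -0.03397609,  0.32262867]), 'attitude': np.array([0.76402175, 0.63276086, 0.08059466, 0.09689666])}
print("TCP",proj(w,[.4621,-.048,.1428]),"tip",proj(w,[.4621,-.048,.1348]),"grasp",proj(w,[.4621,-.048,.154]))
for a in (0,.1,.2,.3,.4): print(a,proj(w,np.r_[S2W(-.13,-.055+.08*np.sin(.6-a)),.072+.08*np.cos(.6-a)]).round(1))
print("pivot",proj(w,np.r_[S2W(-.13,-.055),.072]),"button",proj(w,np.r_[S2W(-.132,.057),.068]))
E
```

```text
TCP [320.34714356 234.91774655] tip [320.41906988 230.59731936] grasp [320.23607711 241.58922097]
0 [365.7 232.7]
0.1 [356. 235.]
0.2 [345.2 237. ]
0.3 [333.5 238.6]
0.4 [321.1 239.8]
pivot [303.1837506  205.92433846] button [430.23976161 202.65963831]
```

```bash
sed -i 's/O=np.array(\[.5975,-.0335\])/O=np.array([.596,-.0325])/' h.py; python3 - <<'E'
from h import *
b=(.4627,-.0372); y=np.array([.187,.982]); 
plan([(.51,.03,.26,79.2),(*b,.22,79.2),(*b,.136,79.2),(*(b+y*.012),.131,79.2),(*(b+y*.021),.127,79.2)])
E
```

```text
at [0.6079 0.1015 0.2997] 79.55 grip 0.0087 0.0 t 5.3
[5.10e-01 3.00e-02 2.60e-01 7.92e+01] -> 0.417 -0.440 0.199 0.002 rows>=3.1
[ 4.627e-01 -3.720e-02  2.200e-01  7.920e+01] -> 0.169 -0.374 0.200 -0.000 rows>=2.2
[ 4.627e-01 -3.720e-02  1.360e-01  7.920e+01] -> 0.000 0.000 0.420 -0.000 rows>=2.0
[ 4.649e-01 -2.540e-02  1.310e-01  7.920e+01] -> 0.000 0.060 0.025 -0.000 rows>=0.3
[ 4.666e-01 -1.660e-02  1.270e-01  7.920e+01] -> 0.000 0.045 0.020 -0.000 rows>=0.2
```

Call:
move_arm(motion="1 0.14 -0.15 0.07 0;1 0.28 -0.3 0.14 0;1 0.42 -0.44 0.2 0;1 0.5 -0.6 0.3 0;1 0.59 -0.81 0.4 0;1 0.59 -0.81 0.4 0;1 0.59 -0.81 0.4 0;1 0.59 -0.81 0.4 0;1 0.59 -0.81 0.4 0;1 0.59 -0.81 0.4 0", newtons=5)

```text
time: 6.13
position: [0.4606, -0.0406, 0.2198]
tool_rot: [0.093, 0.996, -0.0, 0.001]
ft_force: [-1.1, -0.1, -1.0]
grip_width: 0.0737
grip_force: 0.0
```

```bash
python3 - <<'E'
from h import *
b=(.4627,-.0372)
plan([(*b,.136,79.2)])
m,p,d=cam("wrist"); save("w3",p); print(proj(m,[.4627,-.0372,.1463]))
E
```

```text
at [ 0.4606 -0.0406  0.2198] 79.27 grip 0.0737 0.0 t 6.13
[ 4.627e-01 -3.720e-02  1.360e-01  7.920e+01] -> -0.007 0.018 0.419 0.000 rows>=2.0
[325.01295109 206.23653639]
```

View pics/w3.png

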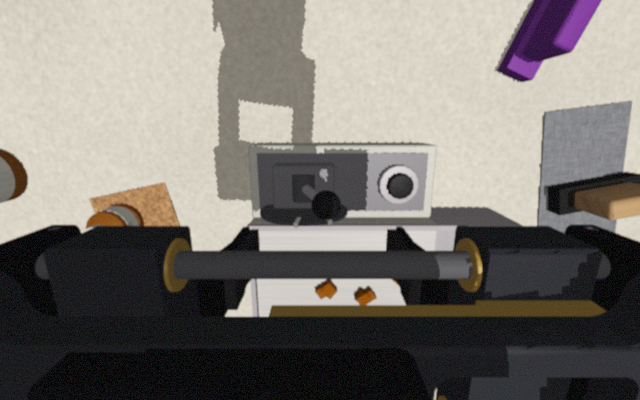

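The ball at (325,205) matches the prediction and the fingers will straddle it. Descending to grip it.

Call:
move_arm(motion="1 0 0.02 0.1 0;1 0 0.02 0.2 0;1 0 0.02 0.3 0;1 0 0.02 0.42 0;1 0 0.02 0.42 0;1 0 0.02 0.42 0;-1 0 0.02 0.42 0;-1 0 0.02 0.42 0;-1 0 0.02 0.42 0;-1 0 0.02 0.42 0;-1 0 0.02 0.42 0;-1 0 0.02 0.42 0", newtons=5)

```text
time: 7.18
position: [0.46, -0.0372, 0.1355]
tool_rot: [0.094, 0.996, -0.0, 0.0]
ft_force: [0.2, 0.2, -0.0]
grip_width: 0.0551
grip_force: 0.0
```

Call:
move_arm(motion="-1 0 0 0 0;-1 0 0 0 0;-1 0 0 0 0;-1 0 0 0 0")

```text
time: 7.52
position: [0.4598, -0.0372, 0.135]
tool_rot: [0.094, 0.996, 0.0, -0.0]
ft_force: [-0.7, -0.3, 0.5]
grip_width: 0.0287
grip_force: 0.0
```

Call:
move_arm(motion="-1 0 0 0 0;-1 0 0 0 0;-1 0 0 0 0;-1 0 0 0 0")

```text
time: 7.85
position: [0.4597, -0.0372, 0.1349]
tool_rot: [0.094, 0.996, -0.0, -0.0]
ft_force: [-0.8, -0.5, -1.4]
grip_width: 0.0218
grip_force: 4.2
```

Call:
move_arm(motion="-1 0 0.02 0.01 0;-1 0 0.04 0.015 0;-1 0 0.06 0.025 0;-1 0 0.08 0.035 0;-1 0 0.1 0.04 0;-1 0 0.1 0.04 0;-1 0 0.1 0.04 0")

```text
time: 8.43
position: [0.4637, -0.017, 0.1273]
tool_rot: [0.094, 0.996, 0.0, 0.0]
ft_force: [-1.6, 1.2, 5.8]
grip_width: 0.0169
grip_force: 5.3
```

Call:
move_arm(motion="1 0 0 0 0;1 0 0 0 0;1 0 0 0 0;1 0 0 0 0;1 0 0 -0.1 0;1 0 0 -0.2 0;1 0 0 -0.3 0;1 0 0 -0.4 0;1 0 0 -0.5 0;1 0 0 -0.5 0;1 0 0 -0.5 0")

```text
time: 9.35
position: [0.4641, -0.0177, 0.2276]
tool_rot: [0.094, 0.996, -0.0, 0.001]
ft_force: [0.7, 0.3, -1.0]
grip_width: 0.0819
grip_force: 0.0
```

```bash
cat >> h.py <<'E'
def lever():
    for n in ["wrist","side"]:
        m,p,d=cam(n); W=pts(m,d); L=W2S(W)
        M=(d>0)&(abs(L[...,0]+.13)<.03)&(abs(L[...,1]+.055)<.085)&(W[...,2]>.10)&(W[...,2]<.175)
        for k in blobs(M,15):
            P=W[k[0]]; top=P[:,2].max(); q=P[P[:,2]>top-.01]; s=np.median(W2S(q),0)
            c=ray(m,*k[2],.145); sc=W2S(c)
            print(n,"n",k[1],"px",k[2].round(1),"top z",top.round(4),"local",(s*1000).round(1),"ray",(sc*1000).round(1))
E
python3 - <<'E'
from h import *
lever(); plan([])
E
```

```text
wrist n 742 px [319.  198.6] top z 0.1503 local [-133.8   -8.3] ray [-135.6  -11.9]
wrist n 530 px [280.9 218.9] top z 0.1236 local [-105.4  -52.6] ray [-116.3  -47.1]
side n 134 px [322.5 207.4] top z 0.1551 local [-130.9  -16. ] ray [-137.4  -38. ]
side n 98 px [338.5 219.6] top z 0.127 local [-103.2  -62.5] ray [-119.3  -95.9]
at [ 0.4627 -0.0173  0.2261] 79.18 grip 0.085 0.0 t 9.45
```

```bash
python3 - <<'E'
from h import *
plan([(.50,.11,.23,40),(.547,.23,.23,1)])
E
```

```text
at [ 0.4627 -0.0173  0.2261] 79.18 grip 0.085 0.0 t 9.45
[ 0.5   0.11  0.23 40.  ] -> -0.064 0.660 -0.020 0.218 rows>=5.5
[0.547 0.23  0.23  1.   ] -> 0.309 0.566 0.000 0.217 rows>=5.4
```

Call:
move_arm(motion="1 -0.01 0.11 0 0.04;1 -0.02 0.22 0 0.08;1 -0.03 0.33 -0.01 0.12;1 -0.04 0.44 -0.01 0.16;1 -0.05 0.55 -0.02 0.2;1 -0.06 0.66 -0.02 0.22;1 -0.06 0.66 -0.02 0.22;1 -0.06 0.66 -0.02 0.22", newtons=30)

```text
time: 10.12
position: [0.4991, 0.1106, 0.2294]
tool_rot: [0.424, 0.906, -0.001, -0.001]
ft_force: [-1.0, 0.1, -0.3]
grip_width: 0.087
grip_force: 0.0
```

Call:
move_arm(motion="1 0.05 0.09 0 0.04;1 0.1 0.19 0 0.08;1 0.15 0.28 0 0.12;1 0.2 0.38 0 0.16;1 0.26 0.47 0 0.2;1 0.31 0.57 0 0.217;1 0.31 0.57 0 0.217;1 0.31 0.57 0 0.217;1 0.31 0.57 0 0.217;1 0.31 0.57 0 0.217")

```text
time: 10.95
position: [0.5477, 0.2289, 0.2305]
tool_rot: [0.704, 0.71, -0.001, -0.0]
ft_force: [-0.1, 0.2, -0.3]
grip_width: 0.0872
grip_force: 0.0
```

```bash
cat >> h.py <<'E'
def scraper():
    m,p,d=cam("wrist"); W=pts(m,d); H=hsv(p)
    M=(d>0)&(abs(W[...,0]-.55)<.13)&(abs(W[...,1]-.3)<.1)
    G=M&(W[...,2]>.068)&(W[...,2]<.085); F=M&(W[...,2]>.014)&(W[...,2]<.085)
    g=max(blobs(G),key=lambda b:b[1])[0]; f=max(blobs(F),key=lambda b:b[1])[0]
    print("grip",rect(W[g]),np.median(W[g],0).round(4),"foot",rect(W[f])); return m,p,d
E
python3 - <<'E'
from h import *
m,p,d=scraper(); save("w4",p); plan([])
E
```

```text
grip (array([548.1, 310.8]), array([23.4, 68.4]), 0.67) [0.5479 0.3117 0.0762] foot (array([548.1, 310.8]), array([ 35.8, 103.1]), 0.4)
at [0.5478 0.229  0.2307] 0.49 grip 0.0869 0.0 t 11.0
```

View pics/w4.png

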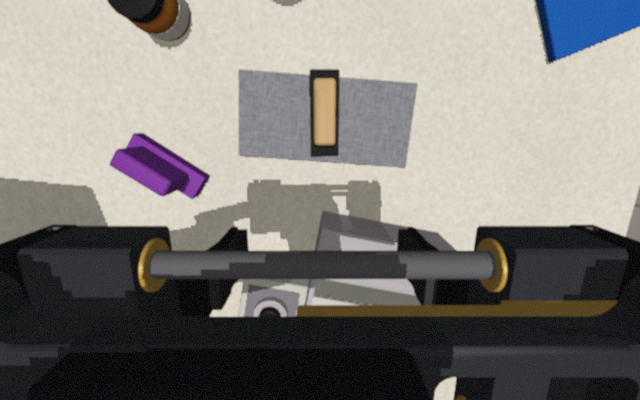

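The wooden grip is at (324,112), centred on the grey mat and well away from the purple one at (160,165). The measured pose is (0.548, 0.311).

```bash
python3 - <<'E'
from h import *
plan([(.548,.31,.15,.5),(.548,.31,.048,.5),(.548,.31,.22,.5)])
E
```

```text
at [0.5478 0.229  0.2307] 0.49 grip 0.0869 0.0 t 11.0
[0.548 0.31  0.15  0.5  ] -> 0.405 0.004 0.403 -0.000 rows>=2.7
[0.548 0.31  0.048 0.5  ] -> 0.000 0.000 0.510 -0.000 rows>=2.4
[0.548 0.31  0.22  0.5  ] -> 0.000 0.000 -0.860 -0.000 rows>=4.1
```

Call:
move_arm(motion="1 0.1 0 0.1 0;1 0.2 0 0.2 0;1 0.3 0 0.3 0;1 0.405 0 0.4 0;1 0.405 0 0.5 0;1 0.405 0 0.6 0;1 0.405 0 0.7 0;1 0.405 0 0.8 0;1 0.405 0 0.915 0;1 0.405 0 0.915 0;1 0.405 0 0.915 0;1 0.405 0 0.915 0")

```text
time: 12.0
position: [0.5485, 0.3111, 0.0491]
tool_rot: [0.704, 0.71, 0.001, 0.0]
ft_force: [0.2, -0.2, -0.4]
grip_width: 0.0871
grip_force: 0.0
```

Call:
move_arm(motion="-1 0 0 0 0;-1 0 0 0 0;-1 0 0 0 0;-1 0 0 0 0;-1 0 0 0 0;-1 0 0 0 0;-1 0 0 0 0;-1 0 0 0 0;-1 0 0 0 0;-1 0 0 0 0;-1 0 0 0 0;-1 0 0 0 0", newtons=40)

```text
time: 13.0
position: [0.5477, 0.3114, 0.0479]
tool_rot: [0.704, 0.71, 0.0, 0.0]
ft_force: [0.8, 0.7, 0.1]
grip_width: 0.0238
grip_force: 40.0
```

```bash
python3 - <<'E'
from h import *
s=S2W(.013,-.08); e=S2W(.013,.02); e2=S2W(.013,.093)
plan([(.548,.311,.23,.5),(.57,.15,.24,40),(.59,-.02,.24,79.2),(*s,.24,79.2),(*s,.117,79.2),(*e,.117,79.2),(*e2,.117,79.2)])
E
```

```text
at [0.5477 0.3114 0.0479] 0.54 grip 0.0238 40.0 t 13.0
[0.548 0.311 0.23  0.5  ] -> -0.002 0.001 -0.910 0.000 rows>=4.4
[ 0.57  0.15  0.24 40.  ] -> -0.806 0.103 -0.050 -0.219 rows>=5.5
[ 5.90e-01 -2.00e-02  2.40e-01  7.92e+01] -> -0.715 -0.470 0.000 -0.218 rows>=5.5
[ 0.5938 -0.1135  0.24   79.2   ] -> -0.106 -0.456 0.000 -0.000 rows>=2.2
[ 0.5938 -0.1135  0.117  79.2   ] -> 0.000 0.000 0.615 -0.000 rows>=2.9
[ 6.125e-01 -1.530e-02  1.170e-01  7.920e+01] -> -0.000 0.500 0.000 -0.000 rows>=2.4
[6.262e-01 5.640e-02 1.170e-01 7.920e+01] -> 0.000 0.365 0.000 -0.000 rows>=1.8
```

Call:
move_arm(motion="-1 0 0 -0.1 0;-1 0 0 -0.25 0;-1 0 0 -0.4 0;-1 0 0 -0.55 0;-1 0 0 -0.7 0;-1 0 0 -0.85 0;-1 0 0 -0.91 0;-1 0 0 -0.91 0;-1 0 0 -0.91 0")

```text
time: 13.75
position: [0.5474, 0.3113, 0.2301]
tool_rot: [0.704, 0.71, 0.0, 0.0]
ft_force: [0.1, -0.4, -1.2]
grip_width: 0.0236
grip_force: 40.0
```

Call:
move_arm(motion="-1 -0.1 0.01 -0.01 -0.03;-1 -0.2 0.02 -0.02 -0.06;-1 -0.3 0.04 -0.03 -0.09;-1 -0.4 0.05 -0.03 -0.12;-1 -0.5 0.06 -0.04 -0.15;-1 -0.6 0.08 -0.05 -0.18;-1 -0.7 0.09 -0.05 -0.2;-1 -0.81 0.1 -0.05 -0.219;-1 -0.81 0.1 -0.05 -0.219;-1 -0.81 0.1 -0.05 -0.219")

```text
time: 14.58
position: [0.5678, 0.1485, 0.2376]
tool_rot: [0.424, 0.905, -0.001, -0.002]
ft_force: [0.1, 0.3, -0.9]
grip_width: 0.0236
grip_force: 40.0
```

Call:
move_arm(motion="-1 -0.1 -0.07 0 -0.03;-1 -0.2 -0.13 0 -0.06;-1 -0.3 -0.2 0 -0.09;-1 -0.4 -0.26 0 -0.12;-1 -0.5 -0.33 0 -0.15;-1 -0.6 -0.4 0 -0.18;-1 -0.7 -0.47 0 -0.2;-1 -0.715 -0.47 0 -0.218;-1 -0.715 -0.47 0 -0.218;-1 -0.715 -0.47 0 -0.218;-1 -0.715 -0.47 0 -0.218")

```text
time: 15.5
position: [0.5882, -0.019, 0.2391]
tool_rot: [0.094, 0.996, 0.0, -0.001]
ft_force: [-0.3, -0.4, -1.3]
grip_width: 0.0235
grip_force: 40.0
```

```bash
python3 - <<'E'
from h import *
s=S2W(.013,-.08); e=S2W(.013,.02); e2=S2W(.013,.093)
plan([(*s,.24,79.2),(*s,.117,79.2),(*e,.117,79.2),(*e2,.117,79.2)])
m,p,d=cam("side"); save("s3",cv2.resize(p[120:280,260:440],(675,600),interpolation=cv2.INTER_CUBIC))
E
```

```text
at [ 0.5882 -0.019   0.2391] 79.18 grip 0.0235 40.0 t 15.5
[ 0.5938 -0.1135  0.24   79.2   ] -> -0.116 -0.459 -0.004 -0.000 rows>=2.3
[ 0.5938 -0.1135  0.117  79.2   ] -> 0.000 0.000 0.615 -0.000 rows>=2.9
[ 6.125e-01 -1.530e-02  1.170e-01  7.920e+01] -> -0.000 0.500 0.000 -0.000 rows>=2.4
[6.262e-01 5.640e-02 1.170e-01 7.920e+01] -> 0.000 0.365 0.000 -0.000 rows>=1.8
```

View pics/s3.png

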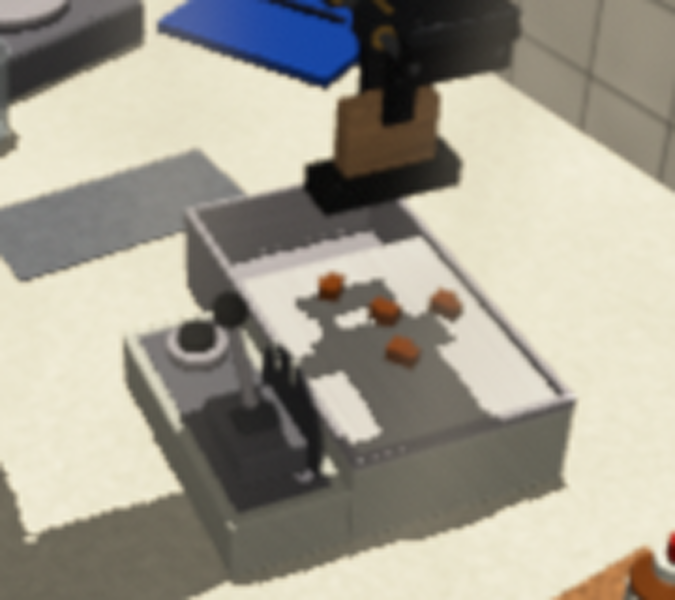

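The scraper is held level at (385,170). The lever ball at full-image (321,203) matches idle, and the chips are untouched. Wiping now.

Call:
move_arm(motion="-1 -0.06 -0.2 0 0;-1 -0.116 -0.4 0 0;-1 -0.116 -0.46 0 0;-1 -0.116 -0.46 0.1 0;-1 -0.116 -0.46 0.2 0;-1 -0.116 -0.46 0.3 0;-1 -0.116 -0.46 0.4 0;-1 -0.116 -0.46 0.5 0;-1 -0.116 -0.46 0.56 0;-1 -0.116 -0.46 0.61 0;-1 -0.116 -0.46 0.61 0;-1 -0.116 -0.46 0.61 0")

```text
time: 16.55
position: [0.5945, -0.1145, 0.1179]
tool_rot: [0.094, 0.996, 0.0, -0.0]
ft_force: [0.3, 0.4, -1.5]
grip_width: 0.0237
grip_force: 40.0
```

Call:
move_arm(motion="-1 0 0.04 0 0;-1 0 0.08 0 0;-1 0 0.12 0 0;-1 0 0.16 0 0;-1 0 0.2 0 0;-1 0 0.24 0 0;-1 0 0.28 0 0;-1 0 0.32 0 0;-1 0 0.36 0 0;-1 0 0.4 0 0;-1 0 0.44 0 0;-1 0 0.48 0 0")

```text
time: 17.55
position: [0.6126, -0.0201, 0.118]
tool_rot: [0.094, 0.996, -0.0, -0.0]
ft_force: [0.0, -0.1, -1.8]
grip_width: 0.0238
grip_force: 40.0
```

Call:
move_arm(motion="-1 0 0.04 0 0;-1 0 0.08 0 0;-1 0 0.12 0 0;-1 0 0.16 0 0;-1 0 0.2 0 0;-1 0 0.24 0 0;-1 0 0.28 0 0;-1 0 0.32 0 0;-1 0 0.36 0 0;-1 0 0.385 0 0;-1 0 0.385 0 0;-1 0 0.385 0 0")

```text
time: 18.55
position: [0.6269, 0.0551, 0.118]
tool_rot: [0.094, 0.996, -0.0, -0.0]
ft_force: [-0.1, -0.5, -1.5]
grip_width: 0.0237
grip_force: 40.0
```

```bash
cat >> h.py <<'E'
def chips():
    for n in ["side","top"]:
        m,p,d=cam(n); H=hsv(p); W=pts(m,d); L=W2S(W)
        M=(H[...,0]<16)&(H[...,1]>110)&(H[...,2]>50)&(d>0)&(abs(L[...,0])<.1)&(L[...,1]>-.13)&(L[...,1]<.21)&(W[...,2]<.1)
        for k in blobs(M,3): print(n,k[1],k[2].round(),(np.median(L[k[0]],0)*1000).round(),np.median(W[k[0]][:,2]).round(3))
E
python3 - <<'E'
from h import *
plan([]); print(W2S(robot.get_obs()["position"]))
chips()
E
```

```text
at [0.6269 0.0551 0.118 ] 79.24 grip 0.0237 40.0 t 18.55
[0.01391758 0.09181925]
side 3 [363. 182.] [38. 82.] 0.098
side 3 [359. 183.] [26. 83.] 0.095
```

Call:
move_arm(motion="-1 0 0 -0.15 0;-1 0 0 -0.3 0;-1 0 0 -0.5 0;-1 0 -0.2 -0.7 0;-1 0 -0.5 -0.7 0;-1 0 -0.8 -0.7 0;-1 0 -0.9 -0.7 0;-1 0 -0.9 -0.7 0;-1 0 -0.9 -0.7 0")

```text
time: 19.4
position: [0.5922, -0.1286, 0.2584]
tool_rot: [0.097, 0.995, -0.002, 0.0]
ft_force: [-0.3, -0.8, -2.3]
grip_width: 0.0235
grip_force: 40.0
```

```bash
python3 - <<'E'
from h import *
plan([]); chips(); lever()
m,p,d=cam("wrist"); np.savez("w5.npz",p=p,d=d)
a=cv2.resize(robot.camera("side")[0][120:260,260:420],(640,560),interpolation=cv2.INTER_CUBIC); save("s4",a)
E
```

```text
at [ 0.5922 -0.1286  0.2584] 78.82 grip 0.0235 40.0 t 19.4
top 6 [302. 155.] [ 58. 129.] 0.033
top 4 [302. 168.] [  3. 112.] 0.058
top 5 [300. 177.] [-30. 115.] 0.038
wrist n 1015 px [402.8  38.7] top z 0.1512 local [-130.6   -9.7] ray [-128.5  -16.5]
wrist n 442 px [356.4  74.5] top z 0.1237 local [-104.   -52.8] ray [-99. -57.]
side n 134 px [322.5 207.1] top z 0.1537 local [-131.8  -16. ] ray [-137.2  -37. ]
side n 98 px [338.3 219.4] top z 0.1269 local [-102.9  -62.1] ray [-119.3  -94.8]
```

View pics/s4.png

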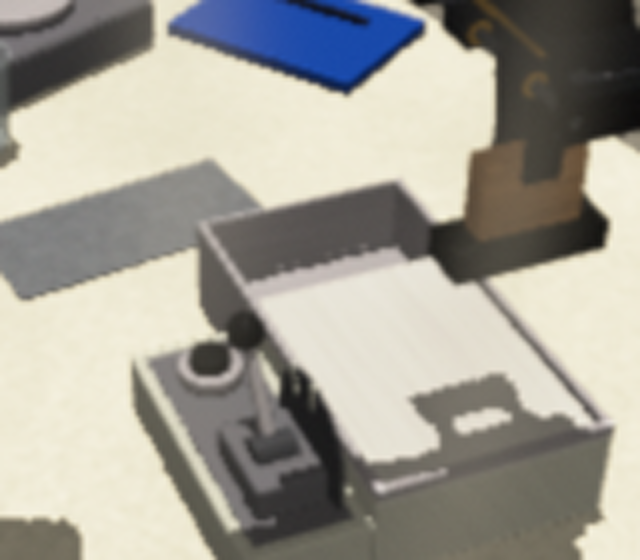

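The platform at (420,370) is empty and the lever ball is still at idle. Next I'll count the chips in the trough from the wrist view, then take the scraper back.

```bash
cat >> h.py <<'E'
def wchips(save_as=None):
    m,p,d=cam("wrist"); H=hsv(p); W=pts(m,d); L=W2S(W)
    M=(H[...,0]<18)&(H[...,1]>130)&(H[...,2]>30)&(d>0)&(abs(L[...,0])<.11)&(L[...,1]>-.13)&(L[...,1]<.21)&(W[...,2]<.1)
    for k in blobs(M,8): print("w",k[1],k[2].round(),(np.median(L[k[0]],0)*1000).round(),np.median(W[k[0]][:,2]).round(3))
    if save_as: save(save_as,p)
E
python3 - <<'E'
from h import *
wchips("w5")
plan([(.58,.0,.25,60),(.57,.15,.24,40),(.548,.305,.24,.5),(.548,.305,.0490,.5)])
E
```

```text
w 16 [478. 141.] [-34. 121.] 0.036
w 37 [476. 172.] [  4. 112.] 0.057
w 127 [476. 205.] [ 55. 131.] 0.031
at [ 0.5932 -0.1207  0.2579] 79.3 grip 0.0234 40.0 t 19.75
[ 0.58  0.    0.25 60.  ] -> 0.177 0.581 0.039 0.107 rows>=2.9
[ 0.57  0.15  0.24 40.  ] -> 0.418 0.625 0.050 0.111 rows>=3.6
[0.548 0.305 0.24  0.5  ] -> 0.664 0.414 0.000 0.219 rows>=5.5
[0.548 0.305 0.049 0.5  ] -> 0.000 0.000 0.955 -0.000 rows>=4.6
```

Call:
move_arm(motion="-1 0.06 0.2 0.01 0.03;-1 0.12 0.4 0.03 0.07;-1 0.177 0.58 0.04 0.107;-1 0.177 0.58 0.04 0.107;-1 0.177 0.58 0.04 0.107;-1 0.177 0.58 0.04 0.107")

```text
time: 20.25
position: [0.5804, -0.0006, 0.2502]
tool_rot: [0.258, 0.966, -0.0, 0.0]
ft_force: [-0.1, -1.0, -0.9]
grip_width: 0.0235
grip_force: 40.0
```

Call:
move_arm(motion="-1 0.1 0.15 0.01 0.03;-1 0.2 0.3 0.03 0.06;-1 0.3 0.45 0.04 0.09;-1 0.42 0.62 0.05 0.11;-1 0.42 0.62 0.05 0.11;-1 0.42 0.62 0.05 0.11")

```text
time: 20.75
position: [0.5698, 0.149, 0.2399]
tool_rot: [0.42, 0.908, -0.0, 0.0]
ft_force: [-0.6, -0.8, -0.7]
grip_width: 0.0234
grip_force: 40.0
```

```bash
python3 - <<'E'
from h import *
plan([(.548,.305,.24,.5),(.548,.305,.0490,.5)])
wchips("w6")
E
```

```text
at [0.5698 0.149  0.2399] 40.37 grip 0.0234 40.0 t 20.75
[0.548 0.305 0.24  0.5  ] -> 0.665 0.422 -0.000 0.222 rows>=5.6
[0.548 0.305 0.049 0.5  ] -> 0.000 0.000 0.955 -0.000 rows>=4.6
w 22 [297. 216.] [-42. 115.] 0.036
```

```bash
python3 - <<'E'
from h import *
plan([(.66,.13,.28,75),(.57,.15,.24,40),(.548,.305,.24,.5),(.548,.305,.049,.5)])
E
```

```text
at [0.5701 0.1476 0.24  ] 40.25 grip 0.024 40.0 t 20.8
[ 0.66  0.13  0.28 75.  ] -> -0.358 0.286 -0.200 -0.193 rows>=4.9
[ 0.57  0.15  0.24 40.  ] -> 0.461 -0.020 0.200 0.194 rows>=4.9
[0.548 0.305 0.24  0.5  ] -> 0.664 0.414 0.000 0.219 rows>=5.5
[0.548 0.305 0.049 0.5  ] -> 0.000 0.000 0.955 -0.000 rows>=4.6
```

Call:
move_arm(motion="-1 -0.07 0.06 -0.04 -0.04;-1 -0.14 0.12 -0.08 -0.08;-1 -0.21 0.17 -0.12 -0.12;-1 -0.28 0.23 -0.16 -0.16;-1 -0.36 0.29 -0.2 -0.19;-1 -0.36 0.29 -0.2 -0.19;-1 -0.36 0.29 -0.2 -0.19;-1 -0.36 0.29 -0.2 -0.19")

```text
time: 21.47
position: [0.6598, 0.1285, 0.2793]
tool_rot: [0.138, 0.99, -0.0, -0.001]
ft_force: [-0.0, 0.8, -1.1]
grip_width: 0.0237
grip_force: 40.0
```

```bash
python3 - <<'E'
from h import *
wchips(); m,p,d=cam("wrist"); save("w7",np.clip(cv2.resize(p[60:240,220:520],(800,480),interpolation=cv2.INTER_CUBIC).astype(float)*1.6,0,255).astype(np.uint8))
E
```

```text
w 126 [280. 130.] [-34. 119.] 0.035
w 272 [281. 158.] [  3. 117.] 0.048
w 85 [294. 192.] [ 56. 127.] 0.03
```

View pics/w7.png

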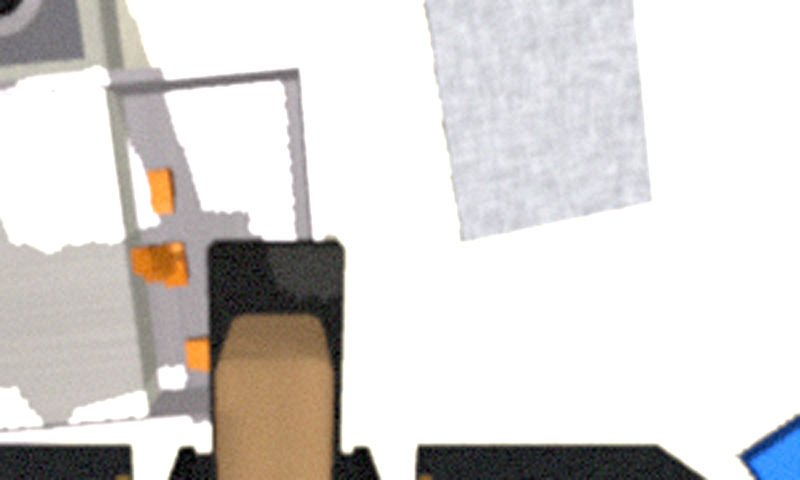

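All four chips are in the trough: (160,190), a leaning pair at (160,262), and (197,352). Surface heights are at most about 55 mm. Now putting the scraper back.

Call:
move_arm(motion="-1 0.09 0 0.04 0.04;-1 0.18 0 0.08 0.08;-1 0.27 -0.01 0.12 0.12;-1 0.36 -0.02 0.16 0.16;-1 0.46 -0.02 0.2 0.194;-1 0.46 -0.02 0.2 0.194;-1 0.46 -0.02 0.2 0.194")

```text
time: 22.15
position: [0.5689, 0.1516, 0.2398]
tool_rot: [0.426, 0.905, -0.0, -0.001]
ft_force: [0.0, 0.2, -1.9]
grip_width: 0.0235
grip_force: 40.0
```

Call:
move_arm(motion="-1 0.1 0.06 0 0.03;-1 0.2 0.12 0 0.07;-1 0.3 0.18 0 0.1;-1 0.4 0.24 0 0.13;-1 0.5 0.3 0 0.17;-1 0.6 0.36 0 0.2;-1 0.664 0.414 0 0.219;-1 0.664 0.414 0 0.219;-1 0.664 0.414 0 0.219;-1 0.664 0.414 0 0.219")

```text
time: 22.98
position: [0.551, 0.3058, 0.2402]
tool_rot: [0.707, 0.708, 0.0, 0.0]
ft_force: [-0.4, -0.5, -1.9]
grip_width: 0.0242
grip_force: 40.0
```

```bash
python3 - <<'E'
from h import *
plan([(.548,.302,.049,.5)])
E
```

```text
at [0.551  0.3058 0.2402] 0.08 grip 0.0242 40.0 t 22.98
[0.548 0.302 0.049 0.5  ] -> -0.019 -0.015 0.956 -0.002 rows>=4.6
```

Call:
move_arm(motion="-1 -0.02 -0.01 0.15 0;-1 -0.02 -0.01 0.3 0;-1 -0.02 -0.01 0.45 0;-1 -0.02 -0.01 0.6 0;-1 -0.02 -0.01 0.75 0;-1 -0.02 -0.01 0.85 0;-1 -0.02 -0.01 0.91 0;-1 -0.02 -0.01 0.94 0;-1 -0.02 -0.01 0.958 0;-1 -0.02 -0.01 0.958 0;-1 -0.02 -0.01 0.958 0;-1 -0.02 -0.01 0.958 0")

```text
time: 23.98
position: [0.5494, 0.3028, 0.0499]
tool_rot: [0.707, 0.707, 0.001, 0.001]
ft_force: [-0.4, 0.7, -1.8]
grip_width: 0.0235
grip_force: 40.0
```

Call:
move_arm(motion="1 0 0 0 0;1 0 0 0 0;1 0 0 0 0;1 0 0 0 0;1 0 0 0 0;1 0 0 0 0;1 0 0 0 0;1 0 0 0 0;1 0 0 -0.2 0;1 0 0 -0.4 0;1 0 0 -0.6 0;1 0 0 -0.8 0")

```text
time: 24.98
position: [0.5478, 0.3023, 0.2097]
tool_rot: [0.707, 0.707, -0.001, -0.0]
ft_force: [0.7, -0.3, 0.2]
grip_width: 0.0856
grip_force: 0.0
```

Call:
move_arm(motion="1 -0.15 0 -0.1 0;1 -0.3 0 -0.2 0;1 -0.4 0 -0.2 0;1 -0.4 0 -0.2 0;1 -0.4 0 -0.2 0")

```text
time: 25.4
position: [0.5482, 0.2218, 0.2487]
tool_rot: [0.708, 0.706, 0.0, -0.0]
ft_force: [0.0, 0.9, 0.3]
grip_width: 0.0869
grip_force: 0.0
```

```bash
cat >> h.py <<'E'
def bottles(n="wrist"):
    m,p,d=cam(n); W=pts(m,d); H=hsv(p)
    M=((H[...,0]<7)|(H[...,0]>172))&(H[...,1]>150)&(H[...,2]>90)&(d>0)&(W[...,2]>.06)&(abs(W[...,0]-.56)<.2)&(abs(W[...,1]+.17)<.25)
    for k in blobs(M,3):
        zt=np.percentile(W[k[0]][:,2],90)
        P=W[k[0]]; print(n,"bulb",k[1],k[2].round(1),"median",np.median(P,0).round(4),"ztop",zt.round(3),"ray",ray(m,*k[2],zt-.005)[:2].round(4))
    return m,p,d,W
E
python3 - <<'E'
from h import *
scraper(); bottles("top"); bottles("side")
plan([(.54,.09,.26,45),(.54,-.07,.26,79),(.50,-.24,.26,79)])
E
```

```text
grip (array([549.5, 302.6]), array([67.9, 23.4]), 89.89) [0.5494 0.3034 0.0763] foot (array([549.2, 302.4]), array([ 35.1, 103.5]), 0.52)
side bulb 20 [440.9 264.3] median [ 0.6148 -0.3076  0.082 ] ztop 0.085 ray [ 0.6165 -0.3062]
side bulb 33 [406.2 309.8] median [ 0.4583 -0.3623  0.0826] ztop 0.085 ray [ 0.4597 -0.3607]
at [0.5478 0.2233 0.2475] 0.04 grip 0.0874 0.0 t 25.55
[ 0.54  0.09  0.26 45.  ] -> -0.666 -0.039 -0.062 -0.250 rows>=6.3
[ 5.4e-01 -7.0e-02  2.6e-01  7.9e+01] -> -0.566 -0.566 0.000 -0.189 rows>=4.7
[ 0.5  -0.24  0.26 79.  ] -> 0.034 -0.873 0.000 -0.000 rows>=4.2
```

Call:
move_arm(motion="1 -0.11 -0.01 -0.01 -0.04;1 -0.22 -0.01 -0.02 -0.08;1 -0.33 -0.02 -0.03 -0.12;1 -0.44 -0.03 -0.04 -0.16;1 -0.55 -0.03 -0.05 -0.2;1 -0.67 -0.04 -0.06 -0.25;1 -0.67 -0.04 -0.06 -0.25;1 -0.67 -0.04 -0.06 -0.25", newtons=20)

```text
time: 26.22
position: [0.5402, 0.0884, 0.2597]
tool_rot: [0.383, 0.924, -0.0, -0.001]
ft_force: [-1.1, 0.0, -0.5]
grip_width: 0.0869
grip_force: 0.0
```

Call:
move_arm(motion="1 -0.12 -0.12 0 -0.04;1 -0.24 -0.24 0 -0.08;1 -0.36 -0.36 0 -0.12;1 -0.48 -0.48 0 -0.16;1 -0.566 -0.566 0 -0.2;1 -0.566 -0.566 0 -0.25;1 -0.566 -0.566 0 -0.25;1 -0.566 -0.566 0 -0.25")

```text
time: 26.88
position: [0.5405, -0.0709, 0.2597]
tool_rot: [-0.0, 1.0, 0.0, -0.001]
ft_force: [0.5, 0.9, -0.1]
grip_width: 0.0868
grip_force: 0.0
```

Call:
move_arm(motion="1 0 -0.2 0 0;1 0 -0.4 0 0;1 0 -0.6 0 0;1 0 -0.8 0 0;1 0 -1 0 0;1 0 -1 0 0;1 0 -1 0 0")

```text
time: 27.47
position: [0.5406, -0.2726, 0.2595]
tool_rot: [0.002, 1.0, 0.0, -0.0]
ft_force: [-0.0, -0.3, 0.1]
grip_width: 0.087
grip_force: 0.0
```

Call:
move_arm(motion="1 0 -0.2 0 0;1 0 -0.4 0 0;1 0 -0.4 0 0;1 0 -0.4 0 0;1 0 -0.4 0 0")

```text
time: 27.88
position: [0.5405, -0.3492, 0.2598]
tool_rot: [-0.0, 1.0, 0.001, -0.001]
ft_force: [0.6, 1.2, -0.8]
grip_width: 0.0871
grip_force: 0.0
```

```bash
cat >> h.py <<'E'
def bodies():
    m,p,d,W=bottles(); 
    M=(d>0)&(abs(W[...,0]-.54)<.15)&(W[...,1]<-.2)&(W[...,1]>-.43)&(W[...,2]>.02)&(W[...,2]<.12)
    for k in blobs(M,80):
        P=W[k[0]]; cap=P[(P[:,2]>.05)]; print("blob",k[1],rect(P),"cap",rect(cap) if len(cap)>10 else "", "zmax",P[:,2].max().round(3))
E
python3 - <<'E'
from h import *
bodies(); plan([])
E
```

```text
wrist bulb 80 [313.3 112.9] median [ 0.4593 -0.3581  0.0804] ztop 0.081 ray [ 0.4591 -0.3579]
wrist bulb 83 [356.8 239.1] median [ 0.6151 -0.3026  0.0799] ztop 0.081 ray [ 0.6168 -0.3024]
blob 1329 (array([ 458.8, -357.5]), array([51.3, 51. ]), 0.58) cap (array([ 458.9, -356.8]), array([25.2, 26.5]), 12.19) zmax 0.082
blob 1133 (array([ 615.6, -302.2]), array([51.6, 51.7]), 60.32) cap (array([ 614.5, -302.2]), array([24.4, 26.2]), 11.75) zmax 0.082
at [ 0.5405 -0.349   0.26  ] 90.08 grip 0.0871 0.0 t 27.93
```

```bash
python3 - <<'E'
from h import *
a=S2W(.0,-.065)
plan([(.459,-.358,.16,90),(.459,-.358,.026,90),(.459,-.358,.2,90),(.53,-.25,.23,85),(*a,.23,79.2),(*a,.094,79.2)])
E
```

```text
at [ 0.5405 -0.349   0.26  ] 90.08 grip 0.0871 0.0 t 27.93
[ 0.459 -0.358  0.16  90.   ] -> 0.408 -0.045 0.500 0.000 rows>=3.1
[ 4.59e-01 -3.58e-01  2.60e-02  9.00e+01] -> 0.000 0.000 0.670 -0.000 rows>=3.2
[ 0.459 -0.358  0.2   90.   ] -> 0.000 0.000 -0.870 -0.000 rows>=4.2
[ 0.53 -0.25  0.23 85.  ] -> -0.355 0.540 -0.150 0.028 rows>=3.2
[ 0.5838 -0.0963  0.23   79.2   ] -> -0.201 0.789 0.000 0.032 rows>=3.9
[ 0.5838 -0.0963  0.094  79.2   ] -> 0.000 0.000 0.680 -0.000 rows>=3.3
```

Call:
move_arm(motion="1 0.1 -0.01 0.12 0;1 0.2 -0.02 0.25 0;1 0.3 -0.03 0.37 0;1 0.41 -0.04 0.5 0;1 0.41 -0.045 0.5 0;1 0.41 -0.045 0.5 0;1 0.41 -0.045 0.5 0;1 0.41 -0.045 0.5 0")

```text
time: 28.6
position: [0.4605, -0.3611, 0.1622]
tool_rot: [-0.001, 1.0, -0.002, 0.002]
ft_force: [0.1, 0.8, -0.4]
grip_width: 0.0868
grip_force: 0.0
```

Call:
move_arm(motion="1 0 0 0.1 0;1 0 0 0.2 0;1 0 0 0.3 0;1 0 0 0.4 0;1 0 0 0.5 0;1 0 0 0.6 0;1 0 0 0.67 0;1 0 0 0.67 0;1 0 0 0.67 0")

```text
time: 29.35
position: [0.4595, -0.3609, 0.0268]
tool_rot: [-0.0, 1.0, -0.0, 0.0]
ft_force: [0.4, 0.2, 0.5]
grip_width: 0.087
grip_force: 0.0
```

Call:
move_arm(motion="-1 0 0 0 0;-1 0 0 0 0;-1 0 0 0 0;-1 0 0 0 0;-1 0 0 0 0;-1 0 0 0 0;-1 0 0 0 0;-1 0 0 0 0;-1 0 0 0 0", newtons=20)

```text
time: 30.1
position: [0.4585, -0.3604, 0.0275]
tool_rot: [0.0, 1.0, 0.0, 0.0]
ft_force: [-1.4, 2.4, 14.5]
grip_width: 0.0368
grip_force: 17.2
```

Call:
move_arm(motion="-1 0 0 -0.05 0;-1 0 0 -0.15 0;-1 0 0 -0.3 0;-1 0 0 -0.45 0;-1 0 0 -0.6 0;-1 0 0 -0.75 0;-1 0 0 -0.87 0;-1 0 0 -0.87 0;-1 0 0 -0.87 0")

```text
time: 30.85
position: [0.4588, -0.3614, 0.2022]
tool_rot: [0.0, 1.0, -0.002, 0.001]
ft_force: [-0.3, 0.3, -0.1]
grip_width: 0.0006
grip_force: 0.0
```

Missed: the pads rode up onto the shoulder. I'll measure where the fingertips really are relative to the TCP, and see how the bottle stands.

```bash
python3 - <<'E'
from h import *
o=robot.get_obs()["position"]; print(o)
for n in ["side","wrist","top"]:
    m,p,d=cam(n); W=pts(m,d)
    M=(d>0)&(abs(W[...,0]-o[0])<.05)&(abs(W[...,1]-o[1])<.05)&(W[...,2]>.11)
    print(n,M.sum(), np.percentile(W[M][:,2],[0,1,3,5,20]).round(4) if M.sum() else "")
bottles("side"); bottles("wrist")
E
```

```text
[ 0.45884479 -0.3613826   0.202233  ]
side 6471 [0.2214 0.2344 0.2582 0.3032 0.3447]
wrist 61859 [0.2169 0.2467 0.295  0.3003 0.3112]
top 1541 [0.2953 0.3107 0.3307 0.3925 0.5311]
side bulb 41 [406.2 311.5] median [ 0.4567 -0.3642  0.0808] ztop 0.085 ray [ 0.4572 -0.3635]
wrist bulb 122 [322.3 193.5] median [ 0.4578 -0.3582  0.08  ] ztop 0.081 ray [ 0.4585 -0.3579]
```

Call:
move_arm(motion="0.2 0 0 0 0;0.2 0 0 0 0;0.2 0 0 0 0;0.2 0 0 0 0;0.2 0 0 0 0;0.2 0 0 0 0;0.2 0 0 0 0;0.2 0 0 0 0;0.2 0 0 0 0;0.2 0 0 0 0")

```text
time: 31.93
position: [0.4582, -0.3607, 0.2004]
tool_rot: [0.0, 1.0, -0.0, 0.0]
ft_force: [-0.3, -0.5, -1.1]
grip_width: 0.0508
grip_force: 0.0
```

```bash
cat >> h.py <<'E'
def tips():
    o=robot.get_obs(); q=o["position"]; print(q.round(4),o["grip_width"])
    for n in ["side","wrist"]:
        m,p,d=cam(n); W=pts(m,d)
        M=(d>0)&(abs(W[...,0]-q[0])<.03)&(abs(W[...,1]-q[1])<.075)&(W[...,2]>q[2]-.03)&(W[...,2]<q[2]+.06)
        M=max(blobs(M),key=lambda b:b[1])[0]
        i=np.argsort(W[M][:,2])[:8]; print(n,M.sum(),((W[M][i]-q)*1000).round(1).tolist()[::2])
E
python3 - <<'E'
from h import *
tips()
E
```

```text
[ 0.4582 -0.3607  0.2004] 0.05080496151638393
side 161 [[0.5, 25.3, 19.5], [10.7, 25.1, 19.7], [-6.1, 24.0, 21.5], [-8.0, 24.8, 22.0]]
wrist 541 [[-11.7, -29.9, 16.9], [-10.0, -28.7, 17.2], [-8.3, -24.1, 17.6], [-12.1, -32.0, 17.9]]
```

Call:
move_arm(motion="1 0 0 0 0;1 0 0 0 0;1 0 0 0 0;1 0 0 0 0;1 0 0 0 0;1 0 0 0 0;1 0 0 0 0")

```text
time: 32.62
position: [0.4582, -0.3606, 0.2004]
tool_rot: [0.0, 1.0, 0.0, -0.0]
ft_force: [-0.2, 0.5, 0.3]
grip_width: 0.0853
grip_force: 0.0
```

```bash
python3 - <<'E'
from h import *
tips()
E
```

```text
[ 0.4582 -0.3606  0.2004] 0.08527592293051639
side 154 [[7.9, 42.5, 20.4], [-3.1, 42.0, 21.3], [9.6, 41.9, 22.8], [-9.8, 40.5, 23.3]]
wrist 626 [[0.4, -41.8, 16.1], [1.3, -41.6, 17.0], [-11.9, -49.4, 17.3], [-12.0, -48.1, 17.7]]
```

The fingertips really sit about 17 mm behind the reported TCP, not 8 mm ahead. That explains both the lever and the bottle miss. The bottle still stands at (0.458,-0.358), so I'll retry 26 mm lower.

Call:
move_arm(motion="1 0 0.01 0.1 0;1 0 0.01 0.2 0;1 0 0.01 0.3 0;1 0 0.01 0.4 0;1 0 0.01 0.5 0;1 0 0.01 0.6 0;1 0 0.01 0.7 0;1 0 0.01 0.8 0;1 0 0.01 0.9 0;1 0 0.01 0.95 0;1 0 0.01 1 0;1 0 0.01 1 0")

```text
time: 33.72
position: [0.4576, -0.3579, -0.0012]
tool_rot: [0.0, 1.0, 0.001, -0.001]
ft_force: [0.2, 0.8, -0.1]
grip_width: 0.0868
grip_force: 0.0
```

Call:
move_arm(motion="1 0 0 0 0;1 0 0 0 0;-1 0 0 0 0;-1 0 0 0 0;-1 0 0 0 0;-1 0 0 0 0;-1 0 0 0 0;-1 0 0 0 0;-1 0 0 0 0;-1 0 0 0 0;-1 0 0 0 0", newtons=20)

```text
time: 34.63
position: [0.4583, -0.3587, 0.0005]
tool_rot: [0.0, 1.0, -0.0, 0.0]
ft_force: [-0.9, -0.0, 1.4]
grip_width: 0.0506
grip_force: 20.0
```

```bash
python3 - <<'E'
from h import *
a=S2W(.0,-.065)
plan([(.459,-.358,.18,90),(.53,-.25,.18,85),(*a,.18,79.2),(*a,.0685,79.2),(*a,.18,79.2)])
E
```

```text
at [ 0.4583 -0.3587  0.0005] 90.0 grip 0.0506 20.0 t 34.63
[ 0.459 -0.358  0.18  90.   ] -> -0.004 0.003 -0.898 -0.000 rows>=4.3
[ 0.53 -0.25  0.18 85.  ] -> -0.355 0.540 0.000 0.028 rows>=3.1
[ 0.5838 -0.0963  0.18   79.2   ] -> -0.201 0.789 0.000 0.032 rows>=3.9
[ 5.838e-01 -9.630e-02  6.850e-02  7.920e+01] -> 0.000 0.000 0.557 -0.000 rows>=2.7
[ 0.5838 -0.0963  0.18   79.2   ] -> 0.000 0.000 -0.557 -0.000 rows>=2.7
```

Call:
move_arm(motion="-1 0 0 -0.05 0;-1 0 0 -0.15 0;-1 0 0 -0.3 0;-1 0 0 -0.45 0;-1 0 0 -0.6 0;-1 0 0 -0.75 0;-1 0 0 -0.9 0;-1 0 0 -0.9 0;-1 0 0 -0.9 0", newtons=25)

```text
time: 35.38
position: [0.459, -0.3593, 0.1827]
tool_rot: [-0.0, 1.0, -0.002, 0.002]
ft_force: [-0.0, -0.2, -1.1]
grip_width: 0.051
grip_force: 25.0
```

Call:
move_arm(motion="-1 -0.06 0.09 0 0;-1 -0.12 0.18 0 0.01;-1 -0.18 0.27 0 0.02;-1 -0.24 0.36 0 0.03;-1 -0.3 0.45 0 0.03;-1 -0.36 0.54 0 0.03;-1 -0.36 0.54 0 0.03;-1 -0.36 0.54 0 0.03")

```text
time: 36.05
position: [0.5293, -0.2489, 0.1785]
tool_rot: [0.046, 0.999, 0.001, -0.002]
ft_force: [0.8, 0.1, -1.4]
grip_width: 0.0506
grip_force: 25.0
```

Call:
move_arm(motion="-1 -0.03 0.12 0 0;-1 -0.06 0.24 0 0.01;-1 -0.1 0.36 0 0.02;-1 -0.13 0.5 0 0.03;-1 -0.16 0.64 0 0.03;-1 -0.2 0.79 0 0.03;-1 -0.2 0.79 0 0.03;-1 -0.2 0.79 0 0.03;-1 -0.2 0.79 0 0.03")

```text
time: 36.8
position: [0.5841, -0.0981, 0.1796]
tool_rot: [0.094, 0.996, -0.0, -0.001]
ft_force: [0.0, -0.3, -1.9]
grip_width: 0.051
grip_force: 25.0
```

```bash
python3 - <<'E'
from h import *
a=S2W(.0,-.065)
plan([(*a,.0685,79.2)])
E
```

```text
at [ 0.5841 -0.0981  0.1796] 79.18 grip 0.051 25.0 t 36.8
[ 5.838e-01 -9.630e-02  6.850e-02  7.920e+01] -> 0.003 0.008 0.556 -0.000 rows>=2.7
```

Call:
move_arm(motion="-1 0 0.01 0.1 0;-1 0 0.01 0.2 0;-1 0 0.01 0.3 0;-1 0 0.01 0.4 0;-1 0 0.01 0.48 0;-1 0 0.01 0.52 0;-1 0 0.01 0.54 0;-1 0 0.01 0.555 0;-1 0 0.01 0.555 0;-1 0 0.01 0.555 0;-1 0 0.01 0.555 0")

```text
time: 37.72
position: [0.5861, -0.0955, 0.0704]
tool_rot: [0.094, 0.996, -0.0, 0.001]
ft_force: [-0.8, 0.7, -0.6]
grip_width: 0.0511
grip_force: 25.0
```

Call:
move_arm(motion="0.7 0 0 0 0;0.7 0 0 0 0;0.7 0 0 0 0;0.7 0 0 0 0;0.7 0 0 0 0;0.7 0 0 0 0;0.7 0 0 -0.1 0;0.7 0 0 -0.2 0;0.7 0 0 -0.3 0;0.7 0 0 -0.5 0;0.7 0 0 -0.7 0;0.7 0 0 -0.8 0")

```text
time: 38.72
position: [0.5874, -0.0958, 0.2343]
tool_rot: [0.094, 0.996, -0.001, 0.003]
ft_force: [0.6, -0.3, 0.2]
grip_width: 0.0738
grip_force: 0.0
```

```bash
python3 - <<'E'
from h import *
bottles("side"); plan([(.62,-.23,.23,85),(.68,-.30,.23,90)])
E
```

```text
side bulb 27 [440.7 265.3] median [ 0.6139 -0.3081  0.081 ] ztop 0.085 ray [ 0.6143 -0.308 ]
at [ 0.5892 -0.0964  0.2373] 79.22 grip 0.0738 0.0 t 38.77
[ 0.62 -0.23  0.23 85.  ] -> -0.276 -0.627 0.036 -0.032 rows>=3.3
[ 0.68 -0.3   0.23 90.  ] -> -0.329 -0.323 0.000 -0.028 rows>=2.2
```

Call:
move_arm(motion="1 -0.07 -0.15 0 0;1 -0.14 -0.3 0.01 -0.01;1 -0.2 -0.45 0.02 -0.02;1 -0.28 -0.63 0.04 -0.03;1 -0.28 -0.63 0.04 -0.03;1 -0.28 -0.63 0.04 -0.03;1 -0.28 -0.63 0.04 -0.03")

```text
time: 39.35
position: [0.616, -0.229, 0.2206]
tool_rot: [0.048, 0.999, 0.001, -0.001]
ft_force: [-1.0, -0.3, -0.0]
grip_width: 0.0867
grip_force: 0.0
```

Call:
move_arm(motion="1 -0.11 -0.1 0 -0.01;1 -0.22 -0.2 0 -0.02;1 -0.33 -0.32 0 -0.03;1 -0.33 -0.32 0 -0.03;1 -0.33 -0.32 0 -0.03;1 -0.33 -0.32 0 -0.03")

```text
time: 39.85
position: [0.6758, -0.2973, 0.2209]
tool_rot: [-0.0, 1.0, 0.001, -0.001]
ft_force: [0.2, 0.5, -0.8]
grip_width: 0.0874
grip_force: 0.0
```

```bash
python3 - <<'E'
from h import *
bodies(); m,p,d,W=bottles("side")
L=W2S(W); M=(d>0)&(abs(L[...,0])<.07)&(abs(L[...,1])<.11)&(W[...,2]>.09)&(W[...,2]<.17)
for k in blobs(M,30):
    P=W[k[0]]; t=P[P[:,2]>P[:,2].max()-.012]; print("plat blob",k[1],"zmax",P[:,2].max().round(3),"top",(W2S(t).mean(0)*1000).round(1),"low",(W2S(P[P[:,2]<.11]).mean(0)*1000).round(1))
plan([])
E
```

```text
wrist bulb 216 [569.7  98.6] median [ 0.5872 -0.096   0.1473] ztop 0.148 ray [ 0.5867 -0.0926]
wrist bulb 108 [316.2 133.8] median [ 0.617  -0.3022  0.0803] ztop 0.081 ray [ 0.617  -0.3021]
blob 1557 (array([ 616.5, -301.8]), array([51.3, 51.9]), 44.91) cap (array([ 615.6, -301.4]), array([27.5, 26.5]), 46.44) zmax 0.083
side bulb 6 [377.5 199.7] median [ 0.5853 -0.0981  0.1498] ztop 0.151 ray [ 0.5884 -0.0953]
side bulb 33 [440.5 265.2] median [ 0.6138 -0.3076  0.0807] ztop 0.084 ray [ 0.6144 -0.3074]
plat blob 370 zmax 0.153 top [  2.5 -67.6] low [ -5.2 -82.5]
at [ 0.6758 -0.2973  0.2215] 90.07 grip 0.087 0.0 t 39.95
```

```bash
python3 - <<'E'
from h import *
a=S2W(.0,.035)
plan([(.616,-.302,.10,90),(.616,-.302,0,90),(.616,-.302,.18,90),(.61,-.15,.19,85),(*a,.19,79.2),(*a,.0685,79.2)])
E
```

```text
at [ 0.6758 -0.2973  0.2215] 90.07 grip 0.087 0.0 t 39.95
[ 0.616 -0.302  0.1   90.   ] -> 0.299 -0.023 0.607 0.000 rows>=3.2
[ 0.616 -0.302  0.    90.   ] -> 0.000 0.000 0.500 -0.000 rows>=2.4
[ 0.616 -0.302  0.18  90.   ] -> 0.000 0.000 -0.900 -0.000 rows>=4.3
[ 0.61 -0.15  0.19 85.  ] -> 0.030 0.760 -0.050 0.028 rows>=3.7
[6.026e-01 1.900e-03 1.900e-01 7.920e+01] -> 0.103 0.753 0.000 0.032 rows>=3.6
[6.026e-01 1.900e-03 6.850e-02 7.920e+01] -> 0.000 0.000 0.607 -0.000 rows>=2.9
```

Call:
move_arm(motion="1 0.1 -0.01 0.1 0;1 0.2 -0.02 0.2 0;1 0.3 -0.02 0.3 0;1 0.3 -0.02 0.4 0;1 0.3 -0.02 0.5 0;1 0.3 -0.02 0.6 0;1 0.3 -0.02 0.6 0;1 0.3 -0.02 0.6 0;1 0.3 -0.02 0.6 0")

```text
time: 40.7
position: [0.6171, -0.3031, 0.1029]
tool_rot: [-0.0, 1.0, -0.001, 0.001]
ft_force: [0.9, -0.4, -0.1]
grip_width: 0.0872
grip_force: 0.0
```

Call:
move_arm(motion="1 0 0 0.1 0;1 0 0 0.2 0;1 0 0 0.3 0;1 0 0 0.4 0;1 0 0 0.5 0;1 0 0 0.5 0;1 0 0 0.5 0")

```text
time: 41.28
position: [0.6167, -0.3032, 0.002]
tool_rot: [-0.0, 1.0, -0.0, 0.0]
ft_force: [1.3, 0.3, 0.3]
grip_width: 0.0869
grip_force: 0.0
```

Call:
move_arm(motion="-1 0 0 0 0;-1 0 0 0 0;-1 0 0 0 0;-1 0 0 0 0;-1 0 0 0 0;-1 0 0 0 0;-1 0 0 0 0;-1 0 0 0 0;-1 0 0 0 0", newtons=25)

```text
time: 42.03
position: [0.6165, -0.3034, 0.0017]
tool_rot: [0.0, 1.0, -0.0, 0.0]
ft_force: [0.3, 1.4, 2.4]
grip_width: 0.0507
grip_force: 25.0
```

Gripped. TCP z is 0.0017 here, so the release height is about 0.0697.

Call:
move_arm(motion="-1 0 0 -0.05 0;-1 0 0 -0.15 0;-1 0 0 -0.3 0;-1 0 0 -0.45 0;-1 0 0 -0.6 0;-1 0 0 -0.75 0;-1 0 0 -0.92 0;-1 0 0 -0.92 0;-1 0 0 -0.92 0")

```text
time: 42.78
position: [0.6176, -0.3041, 0.1884]
tool_rot: [-0.0, 1.0, -0.002, 0.002]
ft_force: [-0.2, 0.3, -2.5]
grip_width: 0.051
grip_force: 25.0
```

Call:
move_arm(motion="-1 0 0.12 0 0;-1 0.01 0.24 -0.01 0.01;-1 0.01 0.36 -0.02 0.02;-1 0.02 0.5 -0.03 0.03;-1 0.03 0.64 -0.04 0.03;-1 0.03 0.76 -0.04 0.03;-1 0.03 0.76 -0.04 0.03;-1 0.03 0.76 -0.04 0.03")

```text
time: 43.45
position: [0.6089, -0.1492, 0.1914]
tool_rot: [0.046, 0.999, 0.001, -0.002]
ft_force: [0.3, -0.4, -1.4]
grip_width: 0.0506
grip_force: 25.0
```

Call:
move_arm(motion="-1 0.01 0.12 0 0;-1 0.03 0.24 0 0.01;-1 0.05 0.36 0 0.02;-1 0.07 0.5 0 0.03;-1 0.09 0.64 0 0.03;-1 0.1 0.75 0 0.03;-1 0.1 0.75 0 0.03;-1 0.1 0.75 0 0.03;-1 0.1 0.75 0 0.03")

```text
time: 44.2
position: [0.6046, -0.0014, 0.1926]
tool_rot: [0.094, 0.996, -0.0, -0.001]
ft_force: [0.2, -0.3, -2.2]
grip_width: 0.0507
grip_force: 25.0
```

```bash
python3 - <<'E'
from h import *
plan([(*S2W(.0,.035),.0705,79.2)])
E
```

```text
at [ 0.6046 -0.0014  0.1926] 79.16 grip 0.0507 25.0 t 44.2
[6.026e-01 1.900e-03 7.050e-02 7.920e+01] -> 0.013 0.014 0.610 -0.000 rows>=2.9
```

Call:
move_arm(motion="-1 0.01 0.01 0.1 0;-1 0.01 0.01 0.2 0;-1 0.01 0.01 0.3 0;-1 0.01 0.01 0.4 0;-1 0.01 0.01 0.5 0;-1 0.01 0.01 0.56 0;-1 0.01 0.01 0.59 0;-1 0.01 0.01 0.61 0;-1 0.01 0.01 0.61 0;-1 0.01 0.01 0.61 0")

```text
time: 45.03
position: [0.6038, 0.0018, 0.0721]
tool_rot: [0.094, 0.996, -0.0, 0.001]
ft_force: [0.1, 0.9, -0.9]
grip_width: 0.0507
grip_force: 25.0
```

Call:
move_arm(motion="0.7 0 0 0 0;0.7 0 0 0 0;0.7 0 0 0 0;0.7 0 0 0 0;0.7 0 0 0 0;0.7 0 0 0 0;0.7 0 0 -0.1 0;0.7 0 0 -0.2 0;0.7 0 0 -0.3 0;0.7 0 0 -0.5 0;0.7 0 0 -0.7 0;0.7 0 0 -0.8 0")

```text
time: 46.03
position: [0.6052, 0.0019, 0.2364]
tool_rot: [0.094, 0.996, -0.0, 0.004]
ft_force: [0.9, -0.2, 0.8]
grip_width: 0.0739
grip_force: 0.0
```

```bash
python3 - <<'E'
from h import *
a=S2W(-.13,-.01)
plan([(.53,.02,.21,79.2),(*a,.20,79.2),(*a,.103,79.2)])
m,p,d,W=bottles("side")
E
```

```text
at [0.6052 0.0019 0.2364] 79.21 grip 0.0739 0.0 t 46.03
[5.30e-01 2.00e-02 2.10e-01 7.92e+01] -> 0.386 0.018 0.132 0.000 rows>=2.0
[ 4.664e-01 -1.800e-02  2.000e-01  7.920e+01] -> 0.277 -0.246 0.050 -0.000 rows>=1.8
[ 4.664e-01 -1.800e-02  1.030e-01  7.920e+01] -> 0.000 0.000 0.485 -0.000 rows>=2.3
side bulb 10 [360.2 182.4] median [ 0.6019 -0.0036  0.1402] ztop 0.145 ray [ 0.6025 -0.0036]
```

Call:
move_arm(motion="1 0.1 0 0.03 0;1 0.2 0.01 0.06 0;1 0.3 0.02 0.1 0;1 0.39 0.02 0.13 0;1 0.48 -0.06 0.15 0;1 0.57 -0.14 0.17 0;1 0.66 -0.22 0.18 0;1 0.66 -0.22 0.18 0;1 0.66 -0.22 0.18 0;1 0.66 -0.22 0.18 0", newtons=6)

```text
time: 46.92
position: [0.4661, -0.0164, 0.1957]
tool_rot: [0.094, 0.996, -0.0, 0.001]
ft_force: [0.4, 0.3, -0.4]
grip_width: 0.087
grip_force: 0.0
```

```bash
cat >> h.py <<'E'
def plat():
    m,p,d,W=bottles("side"); L=W2S(W); M=(d>0)&(abs(L[...,0])<.08)&(abs(L[...,1])<.115)&(W[...,2]>.09)&(W[...,2]<.17)
    for k in blobs(M,30):
        P=W[k[0]]; print("plat blob",k[1],"zmax",P[:,2].max().round(3),(W2S(P).mean(0)*1000).round(1))
E
python3 - <<'E'
from h import *
lever(); plat()
a=S2W(-.13,-.01); b=S2W(-.13,-.036); c=S2W(-.13,-.063)
plan([(*a,.108,79.2),(*b,.118,79.2),(*c,.1215,79.2)])
E
```

```text
wrist n 1606 px [299.9 215.1] top z 0.1504 local [-134.1   -8.2] ray [-128.3  -25.4]
side n 136 px [322.5 207.3] top z 0.1539 local [-132.1  -16.4] ray [-137.4  -37.8]
side n 99 px [338.4 219.7] top z 0.1271 local [-103.3  -60.4] ray [-119.6  -95.9]
side bulb 28 [360.1 180.3] median [ 0.6025 -0.0033  0.1467] ztop 0.151 ray [ 0.6029 -0.0023]
side bulb 8 [377.5 200. ] median [ 0.5858 -0.0991  0.1494] ztop 0.15 ray [ 0.5887 -0.095 ]
plat blob 326 zmax 0.152 [-2.1 22.5]
plat blob 369 zmax 0.151 [ -1.9 -75.7]
at [ 0.4663 -0.0161  0.1956] 79.23 grip 0.0872 0.0 t 47.07
[ 4.664e-01 -1.800e-02  1.080e-01  7.920e+01] -> -0.003 -0.009 0.438 0.000 rows>=2.1
[ 4.616e-01 -4.350e-02  1.180e-01  7.920e+01] -> -0.000 -0.130 -0.050 -0.000 rows>=0.7
[ 4.565e-01 -7.000e-02  1.215e-01  7.920e+01] -> 0.000 -0.135 -0.018 -0.000 rows>=0.7
```

Both bottles stand on the platform (bulb tops at 0.150) and the lever is at idle. Gripping the ball.

Call:
move_arm(motion="1 0 -0.01 0.1 0;1 0 -0.01 0.2 0;1 0 -0.01 0.3 0;1 0 -0.01 0.4 0;1 0 -0.01 0.44 0;1 0 -0.01 0.44 0;1 0 -0.01 0.44 0", newtons=6)

```text
time: 47.65
position: [0.4652, -0.0181, 0.1074]
tool_rot: [0.094, 0.996, 0.0, -0.0]
ft_force: [-0.6, 0.6, 0.1]
grip_width: 0.0871
grip_force: 0.0
```

Call:
move_arm(motion="-1 0 0 0 0;-1 0 0 0 0;-1 0 0 0 0;-1 0 0 0 0;-1 0 0 0 0;-1 0 0 0 0;-1 0 0 0 0;-1 0 0 0 0;-1 0 0 0 0;-1 0 0 0 0;-1 0 0 0 0;-1 0 0 0 0")

```text
time: 48.65
position: [0.4648, -0.0179, 0.1075]
tool_rot: [0.094, 0.996, 0.0, 0.0]
ft_force: [0.5, 2.8, 1.1]
grip_width: 0.0255
grip_force: 5.6
```

```bash
python3 - <<'E'
from h import *
c=S2W(-.13,-.063)
plan([(*c,.1215,79.2)])
E
```

```text
at [ 0.4648 -0.0179  0.1075] 79.18 grip 0.0255 5.6 t 48.65
[ 4.565e-01 -7.000e-02  1.215e-01  7.920e+01] -> -0.008 -0.264 -0.070 -0.000 rows>=1.3
```

Call:
move_arm(motion="-1 0 -0.03 -0.018 0;-1 0 -0.065 -0.035 0;-1 0 -0.1 -0.048 0;-1 0 -0.13 -0.058 0;-1 0 -0.165 -0.065 0;-1 0 -0.2 -0.069 0;-1 0 -0.235 -0.07 0;-1 0 -0.265 -0.068 0;-1 0 -0.265 -0.068 0;-1 0 -0.265 -0.068 0;-1 0 -0.265 -0.068 0")

```text
time: 49.57
position: [0.4546, -0.071, 0.1209]
tool_rot: [0.094, 0.996, -0.001, -0.0]
ft_force: [-1.7, -1.2, 2.5]
grip_width: 0.0253
grip_force: 6.0
```

```bash
python3 - <<'E'
from h import *
plan([]); print((W2S(robot.get_obs()["position"])*1000).round(1))
E
```

```text
at [ 0.4546 -0.071   0.1209] 79.22 grip 0.0253 6.0 t 49.57
[-131.7  -64.3]
```

Call:
move_arm(motion="-0.2 0 0 0 0;-0.2 0 0 0 0;0.2 0 0 0 0;0.2 0 0 0 0;0.2 0 0 0 0;0.2 0 0 0 0;0.2 0 0 -0.1 0;0.2 0 0 -0.2 0;0.2 0 0 -0.35 0;0.2 0 0 -0.5 0;0.2 0 0 -0.5 0;0.2 0 0 -0.5 0")

```text
time: 50.57
position: [0.456, -0.0707, 0.2226]
tool_rot: [0.094, 0.996, -0.001, 0.002]
ft_force: [0.1, -0.3, -0.2]
grip_width: 0.0519
grip_force: 0.0
```

```bash
python3 - <<'E'
from h import *
lever(); m,p,d=cam("wrist"); W=pts(m,d); L=W2S(W)
for a in (.5,.6,.7,.8,.9): print(a,proj(robot.camera_model("side"),np.r_[S2W(-.13,-.055+.08*np.sin(.6-a)),.072+.08*np.cos(.6-a)]).round(1),proj(m,np.r_[S2W(-.13,-.055+.08*np.sin(.6-a)),.072+.08*np.cos(.6-a)]).round(1))
M=(d>0)&(abs(L[...,0]+.13)<.03)&(abs(L[...,1]-.057)<.035)&(W[...,2]>.06)&(W[...,2]<.08); print("button",M.sum(),rect(W[M]) if M.sum() else "")
g=p.astype(int).sum(-1); 
plan([])
E
```

```text
wrist n 1217 px [326.6 209.3] top z 0.1641 local [-133.8  -62.7] ray [-124.9  -58.6]
side n 214 px [333.2 216.7] top z 0.1675 local [-131.3  -69.9] ray [-126.8  -81. ]
0.5 [326.7 206.7] [339.6 209.1]
0.6 [327.9 208.5] [330.4 209.3]
0.7 [329.2 210.5] [321.2 209.2]
0.8 [330.4 212.8] [312.1 208.8]
0.9 [331.6 215.3] [303.4 208.2]
button 986 (array([476.1,  48. ]), array([43.1, 44.1]), 84.91)
at [ 0.4537 -0.0698  0.2199] 79.2 grip 0.0523 0.0 t 50.72
```

The lever ball is at local y -63, about 0.70 rad. Next is the button, aiming 5 mm off-centre to stay clear of the lever.

```bash
python3 - <<'E'
from h import *
print(W2S([.4761,.048,0]))
plan([(.477,.053,.2,79.2),(.477,.053,.065,79.2),(.477,.053,.053,79.2)])
E
```

```text
[-0.13286044  0.0566071 ]
at [ 0.4537 -0.0698  0.2199] 79.2 grip 0.0523 0.0 t 50.72
[4.77e-01 5.30e-02 2.00e-01 7.92e+01] -> 0.001 0.625 0.099 -0.000 rows>=3.0
[4.77e-01 5.30e-02 6.50e-02 7.92e+01] -> 0.000 0.000 0.675 -0.000 rows>=3.2
[4.77e-01 5.30e-02 5.30e-02 7.92e+01] -> 0.000 0.000 0.060 -0.000 rows>=0.3
```

Call:
move_arm(motion="-1 0 0.15 0.03 0;-1 0 0.3 0.06 0;-1 0 0.45 0.1 0;-1 0 0.625 0.1 0;-1 0 0.625 0.1 0;-1 0 0.625 0.1 0;-1 0 0.625 0.1 0;-1 0 0.625 0.1 0;-1 0 0.625 0.1 0", newtons=15)

```text
time: 51.47
position: [0.478, 0.0514, 0.2007]
tool_rot: [0.095, 0.995, -0.0, -0.0]
ft_force: [-0.1, 0.3, 0.2]
grip_width: 0.0032
grip_force: 0.0
```

Call:
move_arm(motion="-1 0 0 0.1 0;-1 0 0 0.2 0;-1 0 0 0.3 0;-1 0 0 0.4 0;-1 0 0 0.5 0;-1 0 0 0.6 0;-1 0 0 0.67 0;-1 0 0 0.67 0;-1 0 0 0.67 0")

```text
time: 52.22
position: [0.4779, 0.0517, 0.0667]
tool_rot: [0.095, 0.995, -0.0, -0.001]
ft_force: [-0.7, -0.4, 0.3]
grip_width: 0.0007
grip_force: 0.0
```

Call:
move_arm(motion="-1 0 0 0.02 0;-1 0 0 0.04 0;-1 0 0 0.06 0;-1 0 0 0.06 0;-1 0 0 0.06 0")

```text
time: 52.63
position: [0.4783, 0.0525, 0.0551]
tool_rot: [0.094, 0.996, -0.0, 0.0]
ft_force: [-0.4, 0.8, -0.7]
grip_width: 0.0004
grip_force: 0.0
```

Not yet touching. I'll step down slowly and watch the force.

Call:
move_arm(motion="-1 0 0 0.01 0;-1 0 0 0.02 0;-1 0 0 0.02 0;-1 0 0 0.02 0")

```text
time: 52.97
position: [0.4786, 0.0525, 0.0512]
tool_rot: [0.094, 0.996, 0.0, 0.0]
ft_force: [0.1, -1.0, 2.1]
grip_width: 0.0001
grip_force: 1.3
```

Call:
move_arm(motion="-1 0 0 0.01 0;-1 0 0 0.02 0;-1 0 0 0.02 0;-1 0 0 0.02 0")

```text
time: 53.3
position: [0.4786, 0.0525, 0.0473]
tool_rot: [0.094, 0.996, 0.0, 0.0]
ft_force: [0.6, 0.3, 5.7]
grip_width: 0.0003
grip_force: 3.0
```

Call:
move_arm(motion="-1 0 0 0.005 0;-1 0 0 0.01 0;-1 0 0 0.01 0;-1 0 0 0.01 0")

```text
time: 53.63
position: [0.4787, 0.0526, 0.047]
tool_rot: [0.094, 0.996, -0.0, 0.001]
ft_force: [-2.7, -0.5, 21.2]
grip_width: 0.0008
grip_force: 10.8
```

It bottomed out: 21 N at the hard stop after about 6 mm. Releasing and retreating.

Call:
move_arm(motion="-1 0 0 -0.03 0;-1 0 0 -0.1 0;-1 0 0 -0.25 0;-1 0 0 -0.45 0;-1 0 0 -0.65 0;-1 0 0 -0.85 0;-1 0 0 -1 0;-1 0 0 -1 0;-1 0 0 -1 0")

```text
time: 54.38
position: [0.479, 0.0524, 0.2464]
tool_rot: [0.094, 0.996, -0.0, 0.002]
ft_force: [0.4, 0.0, -1.0]
grip_width: 0.0003
grip_force: 0.0
```

Call:
move_arm(motion="-1 0 0.2 0 0;-1 0 0.4 0 0;-1 0 0.6 0 0;-1 0 0.8 0 0;-1 0 0.8 0 0;-1 0 0.8 0 0;-1 0 0.8 0 0;-1 0 0.8 0 0")

```text
time: 55.05
position: [0.5071, 0.2084, 0.2435]
tool_rot: [0.095, 0.996, -0.001, -0.002]
ft_force: [0.2, -0.7, -0.4]
grip_width: 0.0004
grip_force: 0.0
```

```bash
python3 - <<'E'
from h import *
plan([]); lever(); plat(); wchips()
m,p,d=cam("side"); W=pts(m,d); L=W2S(W)
M=(d>0)&(abs(L[...,0]+.133)<.012)&(abs(L[...,1]-.057)<.012); print("button z",np.median(W[M][:,2]).round(4))
M=(d>0)&(abs(W[...,0]-.55)<.08)&(abs(W[...,1]-.3)<.07)&(W[...,2]>.015); print("scraper",M.sum(),W[M].mean(0).round(3),W[M][:,2].max().round(3))
save("s9",p[100:350,180:500])
E
```

```text
at [0.5071 0.2084 0.2435] 79.14 grip 0.0004 0.0 t 55.05
wrist n 1166 px [ 32.6 198.1] top z 0.1638 local [-133.4  -57.8] ray [-133.   -57.9]
wrist n 477 px [ 76.9 215.1] top z 0.1234 local [-105.2  -49.2] ray [-115.8  -18.7]
side n 216 px [333.2 216.7] top z 0.1667 local [-132.1  -71.3] ray [-126.9  -81.1]
side bulb 16 [360.3 178.9] median [ 6.040e-01 -4.000e-04  1.489e-01] ztop 0.151 ray [0.607  0.0024]
side bulb 8 [377.5 200. ] median [ 0.5849 -0.0993  0.1495] ztop 0.15 ray [ 0.5882 -0.0956]
plat blob 323 zmax 0.153 [-2.1 22.7]
plat blob 369 zmax 0.152 [ -2.1 -75.7]
w 66 [123. 285.] [  0. -37.] 0.077
button z 0.0731
scraper 630 [0.528 0.282 0.152] 0.444
```

View pics/s9.png

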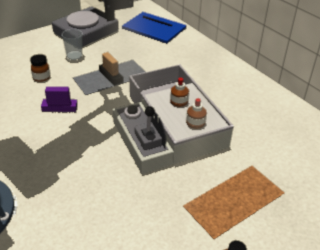

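Final view: both bottles stand on the platform at (180,92) and (197,113). The scraper stands on its mat at (110,65), the lever is near upright, and the button is up.

```bash
python3 -c "
from rig import robot
print(robot.hand_in())"
```

```text
the job is handed in; nothing more can be done
None
```

I handed the job in at about 55 s on the robot's clock, with every step carried out in order; the hand-in returned no verdict, so I can't confirm that it passed. The four chips are in the trough, the scraper is on its mat, both bottles are upright on the platform, the lever is at about 0.7 rad and the button was pressed to its stop and released (fingertips measured about 25 mm further back than the interface text says, which caused a first lever miss and one bottle miss that I corrected).

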